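Post the steel packing block through the spring flap of the returns box

ROBOT

A 6-joint arm with a two-finger parallel gripper is mounted at the origin on a cart in front of the work surface, level with it; the furniture and walls round the work are solid. World frame = base frame: x ahead of the robot, y to its left, z up, the work surface at z = 0. Lengths are in mm, angles in rad, forces in N, time in s.
With the tool pointing down it reaches from about 275 to 750 mm from the base axis. Payload 10.2 kg.
Tool frame: the origin (TCP) lies at the very end of the fingers, on their centre line; the grasp point (between the pads) lies 19 mm behind it; x points along the fingers, z is the direction in which the jaws open and shut, and the axes are right-handed (so a half turn about x gives the same grasp; the last joint's range is limited). The gripper opens to 85 mm and grips with 20 to 120 N. Pads are 22 mm wide; open, the fingers measure 114 mm over their backs; the gripper's body (76 mm by 85 mm) begins 54 mm behind the grasp point. The pads swing forward as they close: fully open they stand 13 mm farther back than shut.
Start: joints at [-1.389, 0.313, 1.498, -0, 1.331, -0.223], TCP at [206.751, -482.582, 231.294] pointing down, gripper open.
Joint ranges: [-2.94, 2.94], [-0.97, 2.17], [0.19, 2.56], [-1.23, 4.37], [0.02, 3.11], [-2.88, 2.88]. Speed limits (rad/s): [2.39, 2.39, 3.01, 3.14, 3.14, 3.14].

INTERFACE

Orientations are given as a unit quaternion [w, x, y, z].
In Python, from rig import sense, vision, job gives the robot as it stands. The module is installed in compiled form; this text tells all that it offers.
- The arm moves only by the shell command python3 -m pendant 'ROWS' [FORCE]. ROWS is JSON, a list of rows, each a list of 7 numbers: the turn, a rotation vector about the tool's x, y, z in rad, then the shift along the tool's x, y, z in cm, then the opening, from 0 (shut) to 1 (fully open). A call has exactly 5 rows; each row is the pose to reach, as a shift and turn from the pose commanded when the call began, along the tool's axes at that moment; what a row does not reach only later rows make up. A row lasts 1/8 s, in which the tool goes at most 62.5 mm and 10.7 degrees, less where a joint would pass 70% of its speed; a pose out of reach is approached as far as the arm can. A call with a gripper value outside its range is refused whole. The fingers move at their own pace and stop on an object; FORCE is the grip in N (left out, the last holds). Time passes only in rows, so rows that repeat a pose let the fingers close, or fill a call up. It gives the time, the measured TCP pose, the force and the opening at its end, in the units of the state.
- sense(): the state, without advancing time (a new reading comes with each control period).
- vision.capture(name): name is "scene" or "top"; returns the picture (400x640x3 uint8, red, green, blue); there is no depth.
- vision.calibration(name): a dict with "K" (3x3 intrinsics, pixels), "k1" (the pictures are not rectified: a ray, as slopes to the right and down, at radius r is drawn at 1 + k1 r^2 times it, then the intrinsics apply), "extrinsics" (4x4, takes a point from camera to world coordinates). Camera axes: x right, y up, looking along -z (the intrinsics and any distortion apply to the point x, -y, -z); pixel columns grow to the right and rows downward; lengths in mm; the calibration is good to about 2 mm. A picture is of the moment at which its call begins. calibration takes no time and is no camera call.
- job.finish_job(): hands the job in, once; it reports no verdict.
The state is a dict: "time_s": time; "joints": joint angles; "dq": joint speeds; "tau": joint torques, N m; "eef_pos": TCP position; "ee_rot": TCP orientation; "force": force on the tool from outside, world axes, zero at the start; "wrist_torque": the same for the moment, N m; "grip_width": opening from 0.0 (shut) to 1.0 (fully open).
Only numpy, scipy, OpenCV 4.12 (cv2) and the standard library are available. Lean on these libraries where they do the work, as an engineer would, in place of code of your own. Each camera call takes 0.05 s, during which the arm holds its last target.

TASK

Return the plain steel packing block to the plywood returns box without picking it up: push the box's spring flap inward with one finger and keep it open while the other finger pushes the block along its lane, over the sill and into the bin. The block must not touch the flap or be lifted; at the end it lies in the bin and the flap has swung shut by itself. Leave the small slot nut on the deck and the marker beside the box where they are.

Things in the scene. Friction and masses are not known exactly. Their poses are not given: they have to be found in the camera images.
- returns_box: Fixed plywood box 275 x 150 mm. Origin at table height under the sill line x = 0; +x inward (away from the robot), +y left, z up; box-frame mm used below. Deck top z = 60, x -150 to 0, y -80 to +70, ends at the sill x = 0. Deck left of the lane (y +8 to +60) is empty: room for the flap finger. Open from above, save a hinge pin at y = +56 and a steel jamb post at y -63 to -54, both up to z 106.
- lane (a point): Centre of the lane on the deck (box x = -76, y = -24, z = 60 mm): straight along box x, 52.5 mm wide between two aluminium rails 6 mm high and 5 mm wide, from x = -140 to -12 mm. The block is pushed along it in +x.
- bin (a point): Centre of the bin's cork floor (box x = 58, y = -5, z = 10 mm). The bin is open-topped, inside x 0 to 116, y -71 to +61 mm, rim at z = 60 mm; it begins right behind the flap, so the block falls 50 mm from the sill.
- flap (a joint): Upright aluminium spring flap across the sill, 4 mm thick: box z 64 to 102, y +54 (hinge) to -50 mm. Near the hinge a push plate is folded out 22 mm towards the robot (flat at y +44 to +24, sloping back to the flap at y = -10). 0 = shut, grows as the free right edge swings inward over the bin, to 1.9 rad; the spring shuts it (1 to 6 N at the push plate).
- flap_hinge (a point): On the flap's upright hinge pin (box x = 0, y = +56 mm), 82 mm above the table.
- flap_edge (a point): Middle of the flap's free edge, 106 mm from the hinge pin, 82 mm above the table.
- block: Plain bright steel block, 30 mm along the lane, 50 mm across it and 20 mm high, about 0.2 kg, lying flat in the lane on the deck, its centre 70 to 110 mm before the sill, its long side square to the lane. Origin at the centre of its underside, x along its 30 mm side.
- slot_nut: Small steel slot nut 16 x 22 x 8 mm lying loose on the deck right of the lane: to be left alone. Origin at the centre of its underside.
- felt_marker: Felt marker 18 x 123 x 20 mm lying on the table left of the box: to be left alone. Origin at the centre of its underside.
- push_plate (a point): Centre of the push plate's flat face (box x = -22, y = +34, z = 83 mm when shut). Pushed here in +x the flap opens wide at once; a finger going straight on slides along it and keeps it open. For the flap to clear the block, this fingertip must be about 30 mm or more ahead (in +x) of the fingertip behind the block, e.g. with the open gripper turned about 30 degrees.
Not all that is in view belongs to the job. There is more than one size of the block; the job needs the middle-sized.

How it is judged (in metres and radians):
On the way, in this order (a step that is already met when the one before it is completed fails the run):
1. a finger holds the flap open while the block is still on the deck (value of joint flap above 0.25 rad and contact force between the fingers and flap above 0.1 N and x of block in the frame of returns_box below 0 m), for 0.03 s.
2. the block goes over the sill while a finger holds the flap open (value of joint flap above 0.4 rad and contact force between the fingers and flap above 0.1 N and x of block in the frame of returns_box above 0.004 m), for 0.03 s.
At the end, for the whole second after the job is handed in: the block rests inside the bin (its origin within the walls, below 45 mm above the table, slower than 30 mm/s) and the flap is shut to within 0.06 rad (x of block in the frame of returns_box between 0 and 0.118 m and y of block in the frame of returns_box between -0.073 and 0.063 m and height (world z) of block below 0.045 m and linear speed of block below 0.03 m/s and value of joint flap below 0.06 rad); the robot touches nothing.
It fails at once if the block touches the flap (more than 0.3 N) (contact force between block and flap above 0.3 N).
It fails at once if the block is lifted more than 10 mm off the deck (height (world z) of block above 0.07 m).
It fails at once if the slot nut is moved more than 15 mm (distance of slot_nut from where it was at the start of the episode above 0.015 m).
It fails at once if the marker is moved more than 30 mm (distance of felt_marker from where it was at the start of the episode above 0.03 m).
It also fails if it takes over 32 s, if anything falls off the work surface, if the arm or the gripper's body presses on something with over 40 N, if the wrist force passes 120 N, or if a joint passes its speed limit or range.

## Working session

There is one attempt and no reset: what is moved stays moved. The work goes in short steps, Python scripts to look and compute and a shell command to move; the robot and the scene stay as the last step left them, time stands still between calls to the robot, and variables do not carry over. Pictures are saved under pics/ and viewed, and the job is handed in when it is done.

```bash
mkdir -p pics
python3 - <<'E'
from rig import sense, vision, job
import cv2
s=sense()
for k,v in s.items(): print(k,v)
for n in("scene","top"):
    im=vision.capture(n); cv2.imwrite(f"pics/{n}0.png",im[:,:,::-1])
    c=vision.calibration(n); print(n,c)
E
```

```text
time_s 0.0
joints [-1.38934603e+00  3.13454546e-01  1.49847334e+00  3.18916394e-06
  1.33100369e+00 -2.23374018e-01]
dq [ 8.14086655e-05  1.51740382e-03  8.81069719e-04  9.65483416e-04
 -8.99302699e-04  1.27051630e-03]
tau [-3.11790127e-04 -4.12269008e+01 -2.59743136e+01 -2.35941025e-04
  4.22258847e-03  9.59124780e-09]
eef_pos [ 206.72696806 -482.29053718  230.71910713]
ee_rot [ 0.58998153  0.38961841  0.59063524 -0.38893354]
force [-0.1172454   1.13524471  0.1539382 ]
wrist_torque [ 0.01876209 -0.0123642   0.03775143]
grip_width 0.9956213676792844
scene {'K': array([[370.16243879,   0.        , 323.80073377],
       [  0.        , 370.16243879, 203.95092137],
       [  0.        ,   0.        ,   1.        ]]), 'k1': -0.040339474285557494, 'extrinsics': array([[ 2.37694248e-02, -6.40330631e-01,  7.67731527e-01,
         1.15806417e+03],
       [ 9.99611219e-01,  2.64188669e-02, -8.91375918e-03,
         8.68768596e+01],
       [-1.45748440e-02,  7.67644922e-01,  6.40709644e-01,
         6.19443389e+02],
       [ 0.00000000e+00,  0.00000000e+00,  0.00000000e+00,
         1.00000000e+00]])}
top {'K': array([[457.13706443,   0.        , 318.04247854],
       [  0.        , 457.13706443, 201.74377186],
       [  0.        ,   0.        ,   1.        ]]), 'k1': 0.036516759564208974, 'extrinsics': array([[ 2.73903349e-02,  9.95847296e-01, -8.68212643e-02,
         4.58274608e+02],
       [-9.99442197e-01,  2.89419540e-02,  1.66630859e-02,
         1.07648249e+02],
       [ 1.91066661e-02,  8.63164276e-02,  9.96084539e-01,
         9.12952218e+02],
       [ 0.00000000e+00,  0.00000000e+00,  0.00000000e+00,
         1.00000000e+00]])}
```

View pics/scene0.png

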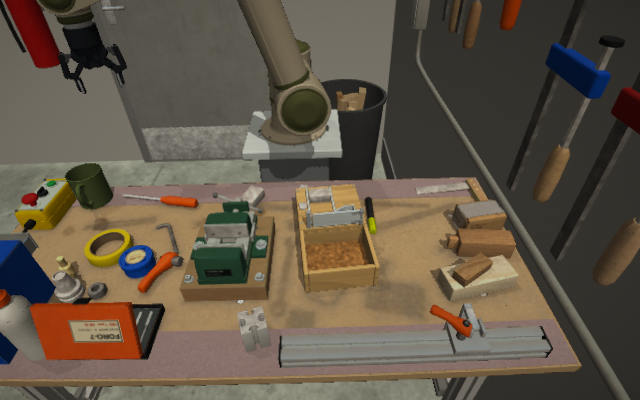

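View pics/top0.png

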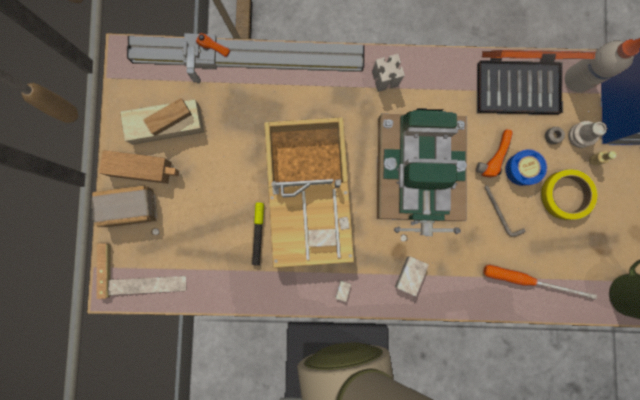

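The scene view shows the box around (335,235), with the deck towards the robot. In the top view the box spans (265–352, 120–268). There are three steel-block candidates in the top view: one in the lane at (322,237), a larger one at (411,277) and a smaller one at (343,292). The slot nut is near (344,223) and the marker at (258,233). I'll confirm in an enlarged crop.

Run:
```python
import cv2
im=cv2.imread("pics/top0.png")
cv2.imwrite("pics/crop0.png",cv2.resize(im[170:310,240:440],None,fx=4,fy=4,interpolation=cv2.INTER_CUBIC))
cv2.imwrite("pics/crop1.png",cv2.resize(im[112:275,255:365],None,fx=3.6,fy=3.6,interpolation=cv2.INTER_CUBIC))
```

```text
(no output)
```

View pics/crop0.png

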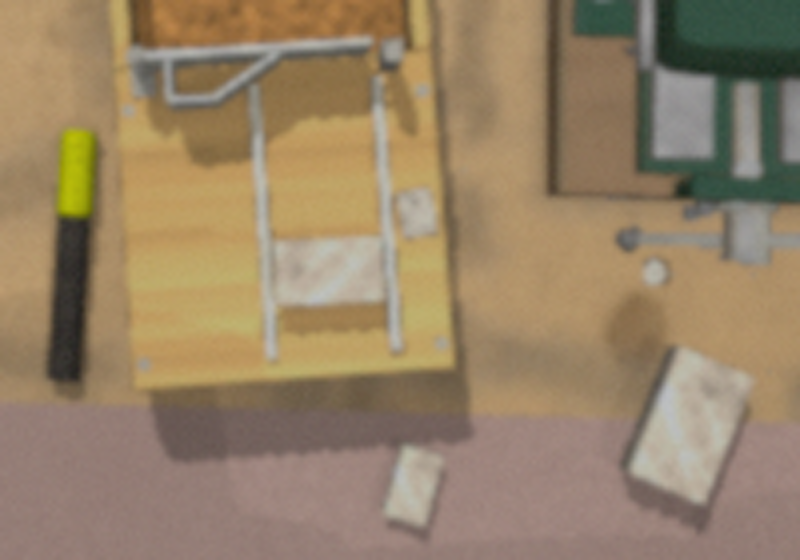

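View pics/crop1.png

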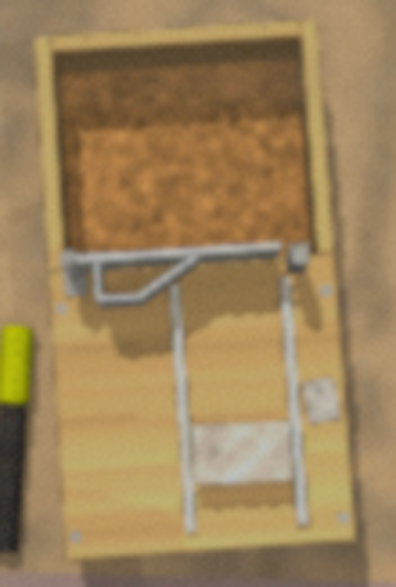

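```bash
cat > h.py <<'E'
import numpy as np, cv2
from rig import sense, vision, job
def proj(P,n="top"):
    c=vision.calibration(n); E=np.array(c["extrinsics"])
    p=(np.atleast_2d(P)-E[:3,3])@E[:3,:3]
    s=np.c_[p[:,0]/-p[:,2],-p[:,1]/-p[:,2]]; r2=(s**2).sum(1,keepdims=True)
    s=s*(1+c["k1"]*r2); K=np.array(c["K"]); return s@K[:2,:2].T+K[:2,2]
def back(uv,z,n="top"):
    c=vision.calibration(n); E=np.array(c["extrinsics"]);K=np.array(c["K"])
    d=(np.atleast_2d(uv)-K[:2,2])/K[0,0]; s=d.copy()
    for _ in range(20): s=d/(1+c["k1"]*(s**2).sum(1,keepdims=True))
    w=np.c_[s[:,0],-s[:,1],-np.ones(len(s))]@E[:3,:3].T
    t=(z-E[2,3])/w[:,2]; return E[:3,3]+w*t[:,None]
E
python3 - <<'E'
from h import *
from scipy.optimize import least_squares
c0=lambda p:(np.array(p)+.5)/4-.5+[240,170]
c1=lambda p:(np.array(p)+.5)/3.6-.5+[255,112]
box=[([-140,4.75,66],c0([272,360])),([-140,-52.75,66],c0([397,350])),([-12,4.75,66],c0([253,85])),([-12,-52.75,66],c0([378,78])),
([-150,70,60],c0([135,388])),([-150,-80,60],c0([455,367])),([125,70,60],c1([37,40])),([125,-80,60],c1([315,22])),([0,-58.5,106],c0([392,46]))]
B=np.array([b[0] for b in box],float);U=np.array([b[1] for b in box])
def w(p,B):
    c,s=np.cos(p[2]),np.sin(p[2]);return np.c_[p[0]+c*B[:,0]-s*B[:,1],p[1]+s*B[:,0]+c*B[:,1],B[:,2]]
r=least_squares(lambda p:(proj(w(p,B))-U).ravel(),[500,120,0],loss="soft_l1")
print(r.x,np.round((proj(w(r.x,B))-U),1).tolist())
p=r.x
def tobox(W):
    c,s=np.cos(p[2]),np.sin(p[2]);d=W[:,:2]-p[:2];return np.c_[c*d[:,0]+s*d[:,1],-s*d[:,0]+c*d[:,1]]
print("block",tobox(back(c0([[278,243],[378,236],[384,300],[280,306]]),80)).round(1).tolist())
print("nut",tobox(back(c0([[400,190],[432,188],[438,232],[405,238]]),68)).round(1).tolist())
print("marker",tobox(back(c0([[80,130],[65,380]]),20)).round(1).tolist())
print("big",back(c0([[677,345],[752,375],[700,505],[628,468]]),30).round(0).tolist())
im=cv2.imread("pics/top0.png");big=cv2.resize(im[112:275,255:365],None,fx=3.6,fy=3.6,interpolation=cv2.INTER_CUBIC)
def dr(pts,col,im=big,n="top",o=(255,112),f=3.6):
    q=(proj(w(p,np.array(pts,float)),n)-o+.5)*f-.5
    cv2.polylines(im,[np.int32(np.round(q))],False,col,1)
sc=cv2.imread("pics/scene0.png");S=cv2.resize(sc[170:300,280:400],None,fx=4,fy=4,interpolation=cv2.INTER_CUBIC)
for a in(dict(),dict(im=S,n="scene",o=(280,170),f=4)):
    dr([[-150,70,60],[125,70,60],[125,-80,60],[-150,-80,60],[-150,70,60]],(0,0,255),**a)
    for y in(4.75,-52.75): dr([[-140,y,66],[-12,y,66]],(255,0,0),**a)
    dr([[0,54,102],[0,-50,102]],(0,255,0),**a)
cv2.imwrite("pics/fit_t.png",big);cv2.imwrite("pics/fit_s.png",S)
np.save("box.npy",p)
E
```

```text
[5.63903556e+02 1.18243954e+02 9.62510396e-02] [[0.1, 0.4], [0.0, 0.7], [0.2, 0.1], [-0.2, -0.2], [-0.6, 1.2], [0.3, 0.7], [-0.9, -0.9], [0.7, -0.9], [0.2, -1.7]]
block [[-86.3, -1.5], [-86.2, -47.1], [-115.3, -47.7], [-114.8, -0.5]]
nut [[-65.4, -59.5], [-65.5, -74.3], [-86.0, -75.6], [-87.7, -60.1]]
marker [[-23.2, 91.3], [-143.6, 105.4]]
big [[436.0, -85.0, 30.0], [423.0, -121.0, 30.0], [360.0, -96.0, 30.0], [377.0, -62.0, 30.0]]
```

View pics/fit_t.png

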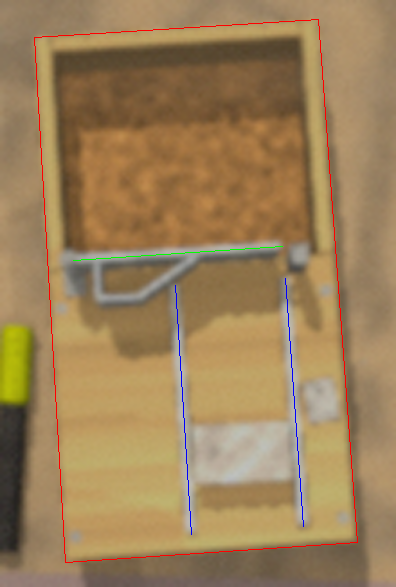

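View pics/fit_s.png

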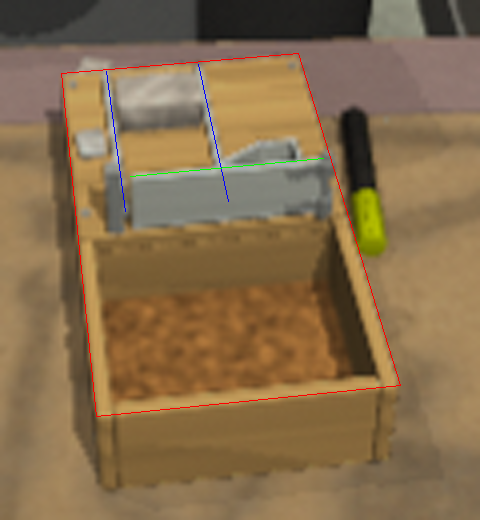

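Box pose fitted at (563.9, 118.2), yaw 0.096. Residuals are about 1 px and the overlay agrees in both views. The block in the lane (322,237) fits: it measures about 29 x 47 mm and fills the 52.5 mm lane, while the others are larger and smaller and lie off the deck. Next I'll plan the gripper turn and opening with a small planar model.

```bash
cat > plan.py <<'E'
import numpy as np
def rect(c,u,v,a,b,n=15):
    t=np.linspace(-1,1,n);P=[]
    for s in t: P+= [c+a*s*u+b*v,c+a*s*u-b*v,c+a*u+b*s*v,c-a*u+b*s*v]
    return np.array(P)
def segd(P,A,B):
    d=B-A;t=np.clip(((P-A)@d)/(d@d),0,1);return np.linalg.norm(P-A-t[:,None]*d,axis=1).min()
loc=[(0,0),(106,0)],[(12,0),(12,22),(32,22),(66,0)]  # along, offset
def flap(phi):
    e=np.array([np.sin(phi),-np.cos(phi)]);n=np.array([-np.cos(phi),-np.sin(phi)]);h=np.array([0,56.])
    S=[]
    for pl in loc:
        for a,b in zip(pl[:-1],pl[1:]): S.append((h+a[0]*e+a[1]*n,h+b[0]*e+b[1]*n))
    return S
def run(g,th,yr=-24,x0=-115):
    u=np.array([np.sin(th),np.cos(th)]);v=np.array([np.cos(th),-np.sin(th)])
    d=g+14.5;corner=7.25*u+11*v
    ph=0;out=[]
    for xr in np.arange(x0,8,1.5):
        cr=np.array([xr,yr])-corner;cl=cr+d*u
        L=rect(cl,u,v,7.25,11);R=rect(cr,u,v,7.25,11)
        bl=rect(np.array([xr+15,-24]),np.array([0,1.]),np.array([1.,0]),25,15)
        while ph<1.95 and min(segd(L,*s) for s in flap(ph))<2: ph+=.01
        S=flap(ph)
        out.append((xr,ph,min(segd(bl,*s) for s in S)-2,min(segd(R,*s) for s in S)-2,min(np.linalg.norm(bl[:,None]-L[None],axis=2).ravel())))
    return np.array(out),cr,cl
if __name__=="__main__":
    for g in(55,60,65,70,75,85):
        for deg in(25,30,35,40,45):
          for yr in(-18,-24,-30):
            o,cr,cl=run(g,np.radians(deg),yr)
            m=o[:,0]<-9
            print(g,deg,yr,"yl",round(cl[1],0),"clr block-flap %.1f R-flap %.1f L-block %.1f phimax %.2f"%(o[:,2].min(),o[:,3].min(),o[:,4].min(),o[-1,1]),"phi@-10 %.2f"%o[m][-1,1])
E
python3 plan.py | awk '{split($7,a," "); if($7>6) print}'
```

```text
55 25 -18 yl 43.0 clr block-flap 11.8 R-flap 47.3 L-block 30.8 phimax 1.95 phi@-10 1.95
55 25 -24 yl 37.0 clr block-flap 11.8 R-flap 50.5 L-block 24.8 phimax 1.95 phi@-10 1.95
55 25 -30 yl 31.0 clr block-flap 11.8 R-flap 51.5 L-block 18.8 phimax 1.95 phi@-10 1.77
55 30 -18 yl 41.0 clr block-flap 16.8 R-flap 52.3 L-block 28.6 phimax 1.95 phi@-10 1.95
55 30 -24 yl 35.0 clr block-flap 16.7 R-flap 55.6 L-block 22.6 phimax 1.95 phi@-10 1.95
55 30 -30 yl 29.0 clr block-flap 16.4 R-flap 57.5 L-block 16.6 phimax 1.95 phi@-10 1.80
55 35 -18 yl 39.0 clr block-flap 20.6 R-flap 52.9 L-block 26.1 phimax 1.95 phi@-10 1.95
55 35 -24 yl 33.0 clr block-flap 20.6 R-flap 57.9 L-block 20.1 phimax 1.95 phi@-10 1.95
55 35 -30 yl 27.0 clr block-flap 20.6 R-flap 62.0 L-block 14.1 phimax 1.95 phi@-10 1.84
55 40 -18 yl 37.0 clr block-flap 24.6 R-flap 50.9 L-block 23.7 phimax 1.95 phi@-10 1.95
55 40 -24 yl 31.0 clr block-flap 24.6 R-flap 56.0 L-block 17.9 phimax 1.95 phi@-10 1.95
55 40 -30 yl 25.0 clr block-flap 23.5 R-flap 60.5 L-block 12.4 phimax 1.92 phi@-10 1.91
55 45 -18 yl 34.0 clr block-flap 28.4 R-flap
[... 6112 characters left out ...]
35 -24 yl 58.0 clr block-flap 18.0 R-flap 56.9 L-block 48.4 phimax 1.95 phi@-10 1.95
85 35 -30 yl 52.0 clr block-flap 27.1 R-flap 63.1 L-block 42.9 phimax 1.95 phi@-10 1.95
85 40 -18 yl 60.0 clr block-flap 21.8 R-flap 50.9 L-block 52.3 phimax 1.95 phi@-10 1.95
85 40 -24 yl 54.0 clr block-flap 29.6 R-flap 56.0 L-block 47.1 phimax 1.95 phi@-10 1.95
85 40 -30 yl 48.0 clr block-flap 36.9 R-flap 61.2 L-block 42.1 phimax 1.95 phi@-10 1.95
85 45 -18 yl 55.0 clr block-flap 32.9 R-flap 49.0 L-block 50.9 phimax 1.95 phi@-10 1.95
85 45 -24 yl 49.0 clr block-flap 37.0 R-flap 54.1 L-block 46.2 phimax 1.95 phi@-10 1.95
85 45 -30 yl 43.0 clr block-flap 37.0 R-flap 59.4 L-block 41.9 phimax 1.95 phi@-10 1.95
```

Run:
```python
from plan import *
for g in(45,50,55,60):
    for deg in(35,40,45):
      for yr in(-24,-28,-32):
        o,cr,cl=run(g,np.radians(deg),yr)
        if o[-1,1]<1.8 and o[:,2].min()>12: print(g,deg,yr,"yl %.0f"%cl[1],"clr b-f %.1f R-f %.1f L-b %.1f phimax %.2f"%(o[:,2].min(),o[:,3].min(),o[:,4].min(),o[-1,1]))
```

```text
45 35 -28 yl 21 clr b-f 14.3 R-f 54.5 L-b 7.9 phimax 1.67
45 35 -32 yl 17 clr b-f 12.4 R-f 53.0 L-b 3.9 phimax 1.47
45 40 -28 yl 19 clr b-f 16.1 R-f 50.8 L-b 5.6 phimax 1.57
45 40 -32 yl 15 clr b-f 14.0 R-f 51.9 L-b 1.8 phimax 1.43
45 45 -24 yl 21 clr b-f 19.6 R-f 48.2 L-b 7.1 phimax 1.70
45 45 -28 yl 17 clr b-f 17.4 R-f 47.6 L-b 3.4 phimax 1.50
45 45 -32 yl 13 clr b-f 15.0 R-f 49.1 L-b 0.7 phimax 1.36
50 35 -32 yl 21 clr b-f 16.8 R-f 57.5 L-b 8.0 phimax 1.68
50 40 -32 yl 19 clr b-f 18.9 R-f 54.3 L-b 5.7 phimax 1.56
50 45 -28 yl 20 clr b-f 22.4 R-f 51.1 L-b 8.3 phimax 1.67
50 45 -32 yl 16 clr b-f 19.9 R-f 51.0 L-b 5.5 phimax 1.48
55 45 -32 yl 20 clr b-f 24.9 R-f 53.9 L-b 10.5 phimax 1.63
```

```bash
cat >> h.py <<'E'
from scipy.spatial.transform import Rotation as Ro
bp=np.load("box.npy")
def b2w(x,y):
    c,s=np.cos(bp[2]),np.sin(bp[2]);return np.array([bp[0]+c*x-s*y,bp[1]+s*x+c*y])
def w2b(P):
    c,s=np.cos(bp[2]),np.sin(bp[2]);d=np.array(P)[:2]-bp[:2];return np.array([c*d[0]+s*d[1],-s*d[0]+c*d[1]])
def goal(bx,by,z,deg=45,sgn=None):
    """shift (cm, tool axes) and turn from measured pose to TCP at box xy, height z, jaw axis at deg from box y toward x"""
    s=sense();q=s["ee_rot"];R=Ro.from_quat([q[1],q[2],q[3],q[0]])
    t=np.radians(deg);c,si=np.cos(bp[2]),np.sin(bp[2]);ub=np.array([np.sin(t),np.cos(t)])
    u=np.array([c*ub[0]-si*ub[1],si*ub[0]+c*ub[1],0])
    for sg in(1,-1):
        Z=sg*u;X=np.array([0,0,-1.]);Y=np.cross(Z,X);G=Ro.from_matrix(np.c_[X,Y,Z])
        print("sign",sg,"turn",(R.inv()*G).as_rotvec().round(3),end=" ")
    d=np.r_[b2w(bx,by),z]-s["eef_pos"]
    print("\nshift cm",(R.inv().apply(d)/10).round(2),"world d",d.round(1),"box now",w2b(s["eef_pos"]).round(1),"z",s["eef_pos"][2].round(1),"F",s["force"].round(1),"g",round(s["grip_width"],3),"t",s["time_s"],"j6",s["joints"][5].round(2),"tilt",R.as_matrix().round(2).tolist())
E
python3 -c "
from h import *
goal(-112,-3.5,150)"
```

```text
sign 1 turn [-2.048e+00 -0.000e+00 -1.000e-03] sign -1 turn [ 1.094e+00 -1.000e-03  0.000e+00] 
shift cm [  8.14  45.71 -44.2 ] world d [246.1 586.4 -80.8] box now [-413.3 -563.5] z 230.8 F [-0.5 -0.   0.5] g 1.004 t 0.1 j6 -0.22 tilt [[-0.0, 0.92, 0.39], [0.0, 0.39, -0.92], [-1.0, 0.0, -0.0]]
```

```bash
python3 -m pendant '[[-0.14,0,0,0,3.8,-3.7,0.59],[-0.28,0,0,0,7.6,-7.4,0.59],[-0.42,0,0,0,11.4,-11.1,0.59],[-0.56,0,0,0,15.2,-14.8,0.59],[-0.7,0,0,0,19,-18.5,0.59]]' 40; python3 -c "
from h import *
goal(-112,-3.5,150)"
```

```text
time_s: 0.72
eef_pos: [308.8, -236.0, 231.2]
ee_rot: [0.688, 0.162, 0.688, -0.162]
force: [0.5, -0.9, 0.9]
grip_width: 0.587
sign 1 turn [-1.343  0.    -0.   ] sign -1 turn [ 1.798 -0.    -0.   ] 
shift cm [ 8.12 36.85 -2.26] world d [144.  340.  -81.2] box now [-288.  -328.1] z 231.2 F [ 0.5 -0.9  0.9] g 0.587 t 0.725 j6 -0.49 tilt [[0.0, 0.45, 0.9], [0.0, 0.9, -0.45], [-1.0, 0.0, -0.0]]
```

```bash
python3 -m pendant '[[-0.15,0,0,0,4.2,-0.3,0.59],[-0.3,0,0,0,8.4,-0.6,0.59],[-0.45,0,0,0,12.6,-0.8,0.59],[-0.6,0,0,0,16.8,-1,0.59],[-0.75,0,0,0,21,-1.3,0.59]]'; python3 -c "
from h import *
goal(-112,-3.5,150)"
```

```text
time_s: 1.35
eef_pos: [391.6, -42.9, 231.2]
ee_rot: [0.7, -0.102, 0.7, 0.102]
force: [0.9, 1.0, 0.9]
grip_width: 0.594
sign 1 turn [-0.593 -0.    -0.   ] sign -1 turn [ 2.549 -0.     0.   ] 
shift cm [ 8.12 12.33 10.05] world d [ 61.2 146.9 -81.2] box now [-187.  -143.8] z 231.2 F [0.9 1.  0.9] g 0.594 t 1.35 j6 -0.7 tilt [[-0.0, -0.28, 0.96], [0.0, 0.96, 0.28], [-1.0, 0.0, -0.0]]
```

```bash
python3 -m pendant '[[-0.12,0,0,0,3,2.5,0.59],[-0.24,0,0,1,6,5,0.59],[-0.36,0,0,3,9,7.5,0.59],[-0.48,0,0,6,12.3,10.05,0.59],[-0.593,0,0,8.1,12.3,10.05,0.59]]'
python3 - <<'E'
from h import *
goal(-112,-3.5,150)
for n in("scene","top"):
    im=vision.capture(n)[:,:,::-1]; 
    o=(260,100,400,300) if n=="scene" else (240,110,380,290)
    cv2.imwrite(f"pics/{n}1.png",cv2.resize(im[o[1]:o[3],o[0]:o[2]],None,fx=3.3,fy=3.3 if n=="scene" else 3.3,interpolation=cv2.INTER_CUBIC)[:600])
s=sense();print(proj(s["eef_pos"],"scene"),proj(s["eef_pos"]))
E
```

```text
time_s: 1.98
eef_pos: [453.1, 104.0, 148.7]
ee_rot: [0.639, -0.302, 0.64, 0.303]
force: [-0.3, 0.1, -0.0]
grip_width: 0.588
sign 1 turn [ 0.002 -0.001 -0.001] sign -1 turn [-3.139e+00  2.000e-03 -1.000e-03] 
shift cm [-0.13  0.03 -0.02] world d [-0.3 -0.   1.3] box now [-111.7   -3.5] z 148.7 F [-0.3  0.1 -0. ] g 0.588 t 1.975 j6 -0.91 tilt [[-0.0, -0.77, 0.63], [0.0, 0.63, 0.77], [-1.0, 0.0, -0.0]]
[[326.28780415 164.15026817]] [[312.27103883 245.2179668 ]]
```

View pics/scene1.png

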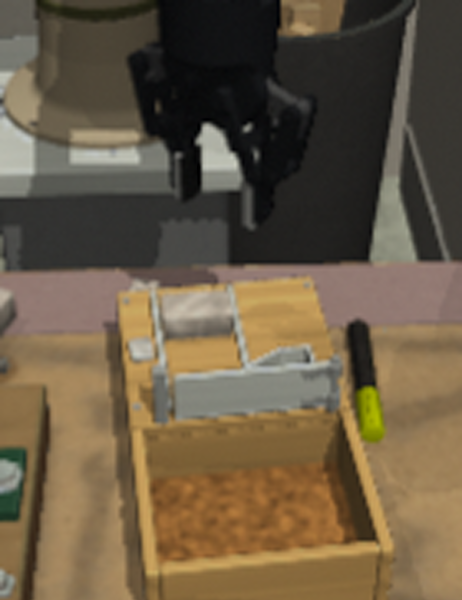

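View pics/top1.png

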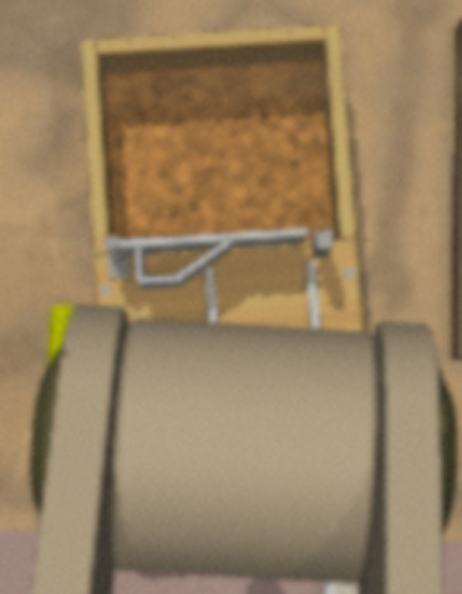

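Run:
```python
from h import *
s=sense();q=s["ee_rot"];R=Ro.from_quat([q[1],q[2],q[3],q[0]])
for sg in(1,-1):
  for dx in(0,5,10):
    # tip rect corners bottom
    P=[s["eef_pos"]+R.apply([-dx,y,sg*z]) for y in(-11,11) for z in(25,39.5)]
    print(sg,dx,((proj(P,"scene")-[260,100]+.5)*3.3-.5).round(0).tolist())
```

```text
1 0 [[239.0, 233.0], [256.0, 240.0], [258.0, 218.0], [276.0, 225.0]]
1 5 [[239.0, 227.0], [256.0, 234.0], [259.0, 212.0], [276.0, 219.0]]
1 10 [[239.0, 220.0], [256.0, 228.0], [259.0, 206.0], [276.0, 213.0]]
-1 0 [[182.0, 208.0], [166.0, 201.0], [202.0, 194.0], [186.0, 187.0]]
-1 5 [[182.0, 202.0], [166.0, 195.0], [201.0, 188.0], [186.0, 181.0]]
-1 10 [[181.0, 196.0], [165.0, 189.0], [201.0, 182.0], [185.0, 175.0]]
```

Left tip at crop (257,229), right at (187,199). The model puts the open tips about 6 mm above the TCP. I'll descend behind the block, then feel for the deck.

```bash
python3 -m pendant '[[0,0,0,3,0,0,0.59],[0,0,0,5,0,0,0.59],[0,0,0,7,0,0,0.59],[0,0,0,8.3,0,0,0.59],[0,0,0,8.3,0,0,0.59]]'; python3 -c "
from h import *
goal(-112,-3.5,66)"
```

```text
time_s: 2.7
eef_pos: [453.2, 101.8, 67.3]
ee_rot: [0.64, -0.3, 0.641, 0.3]
force: [0.9, 1.0, 0.1]
grip_width: 0.591
sign 1 turn [-0.006 -0.    -0.001] sign -1 turn [ 3.135e+00 -1.000e-03  1.000e-03] 
shift cm [0.13 0.18 0.14] world d [-0.5  2.2 -1.3] box now [-111.8   -5.8] z 67.3 F [0.9 1.  0.1] g 0.591 t 2.7 j6 -0.91 tilt [[-0.0, -0.77, 0.64], [0.0, 0.64, 0.77], [-1.0, 0.0, -0.0]]
```

```bash
python3 -m pendant '[[0,0,0,0.2,0,0,0.59],[0,0,0,0.4,0,0,0.59],[0,0,0,0.6,0,0,0.59],[0,0,0,0.8,0,0,0.59],[0,0,0,0.8,0,0,0.59]]'; python3 -c "
from h import *
goal(-112,-3.5,62)"
```

```text
time_s: 3.32
eef_pos: [454.1, 102.1, 60.7]
ee_rot: [0.641, -0.301, 0.639, 0.3]
force: [-4.0, -0.4, 16.4]
grip_width: 0.589
sign 1 turn [-0.005  0.002  0.002] sign -1 turn [ 3.137e+00  3.000e-03 -3.000e-03] 
shift cm [-0.13  0.23  0.06] world d [-1.4  1.9  1.3] box now [-110.8   -5.6] z 60.7 F [-4.  -0.4 16.4] g 0.589 t 3.325 j6 -0.91 tilt [[0.0, -0.77, 0.64], [0.0, 0.64, 0.77], [-1.0, -0.0, 0.0]]
```

```bash
python3 -m pendant '[[0,0,0,-0.6,0,0,0.59],[0,0,0,-0.6,0.5,0.3,0.59],[0,0,0,-0.3,0.5,0.3,0.59],[0,0,0,-0.1,0.5,0.3,0.59],[0,0,0,0,0.5,0.3,0.59]]'; python3 -c "
from h import *
goal(-112,0,62)"
```

```text
time_s: 3.95
eef_pos: [451.2, 107.4, 58.9]
ee_rot: [0.64, -0.3, 0.64, 0.3]
force: [0.1, 0.1, 0.2]
grip_width: 0.593
sign 1 turn [-0.005 -0.    -0.   ] sign -1 turn [ 3.137e+00 -1.000e-03  1.000e-03] 
shift cm [-0.31 -0.09  0.08] world d [1.2 0.  3.1] box now [-1.132e+02  1.000e-01] z 58.9 F [0.1 0.1 0.2] g 0.593 t 3.95 j6 -0.9 tilt [[-0.0, -0.77, 0.64], [0.0, 0.64, 0.77], [-1.0, 0.0, -0.0]]
```

Free at TCP z 58.9, so the earlier contact was the 66 mm rail. That puts the tips about 5–6 mm above the TCP, agreeing with the picture. Now I'll line up and begin the push along box +x.

```bash
python3 -m pendant '[[0,0,0,-0.3,0,0,0.59],[0,0,0,-0.3,-0.19,-0.18,0.59],[0,0,0,-0.3,-0.54,0.17,0.59],[0,0,0,-0.3,-0.9,0.53,0.59],[0,0,0,-0.3,-1.25,0.88,0.59]]'
python3 - <<'E'
from h import *
goal(-97,-2.5,62)
im=vision.capture("scene")[:,:,::-1]
cv2.imwrite("pics/s2.png",cv2.resize(im[100:280,260:400],None,fx=3.3,fy=3.3,interpolation=cv2.INTER_CUBIC))
E
```

```text
time_s: 4.58
eef_pos: [466.3, 106.2, 62.2]
ee_rot: [0.64, -0.3, 0.641, 0.3]
force: [-7.8, -4.8, 4.4]
grip_width: 0.588
sign 1 turn [-0.005 -0.001 -0.001] sign -1 turn [ 3.137e+00 -2.000e-03  2.000e-03] 
shift cm [ 0.02 -0.08  0.1 ] world d [ 1.3  0.3 -0.2] box now [-98.3  -2.6] z 62.2 F [-7.8 -4.8  4.4] g 0.588 t 4.575 j6 -0.9 tilt [[-0.0, -0.77, 0.64], [-0.0, 0.64, 0.77], [-1.0, 0.0, -0.0]]
```

View pics/s2.png

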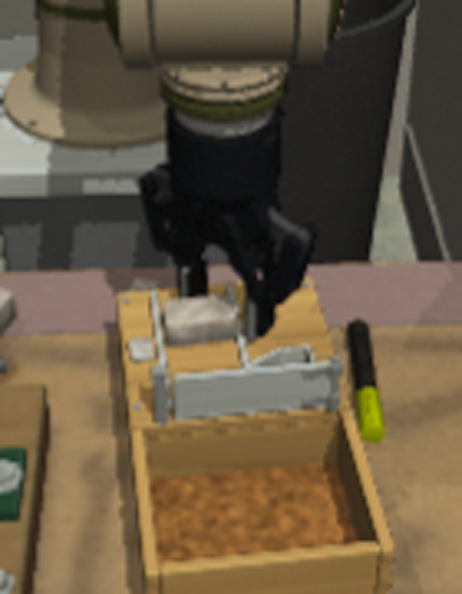

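```bash
python3 -m pendant '[[0,0,0,-0.15,0,0,0.59],[0,0,0,-0.15,-0.28,0.29,0.59],[0,0,0,-0.15,-0.56,0.57,0.59],[0,0,0,-0.15,-0.84,0.85,0.59],[0,0,0,-0.15,-1.13,1.14,0.59]]'
python3 - <<'E'
from h import *
goal(-82,-2.5,63)
im=vision.capture("scene")[:,:,::-1]
cv2.imwrite("pics/s3.png",cv2.resize(im[160:260,280:390],None,fx=6,fy=6,interpolation=cv2.INTER_CUBIC))
E
```

```text
time_s: 5.25
eef_pos: [481.6, 107.3, 63.4]
ee_rot: [0.639, -0.3, 0.641, 0.3]
force: [-7.9, -6.0, 3.5]
grip_width: 0.589
sign 1 turn [-0.004 -0.003 -0.002] sign -1 turn [ 3.137e+00 -3.000e-03  5.000e-03] 
shift cm [ 0.04 -0.03  0.1 ] world d [ 0.9  0.6 -0.4] box now [-82.9  -3. ] z 63.4 F [-7.9 -6.   3.5] g 0.589 t 5.25 j6 -0.89 tilt [[-0.0, -0.77, 0.64], [-0.0, 0.64, 0.77], [-1.0, 0.0, -0.0]]
```

View pics/s3.png

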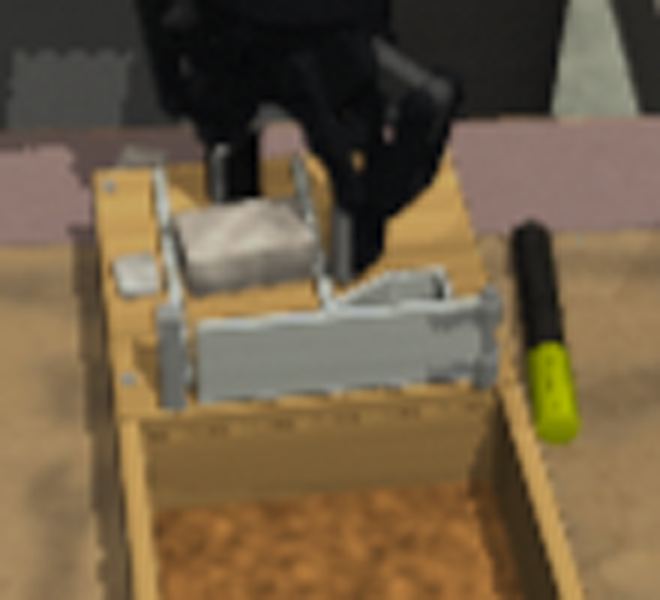

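The block sits slightly yawed: its front edge in the crop runs (190,293)–(312,278), which is steeper than the flap line. The finger is pushing right of centre. I'll back off, narrow the opening a little and shift left to centre the push.

```bash
python3 -m pendant '[[0,0,0,0,0.28,-0.28,0.52],[0,0,0,0,0.49,-0.07,0.52],[0,0,0,0,0.49,-0.07,0.52],[0,0,0,0,0.07,0.35,0.52],[0,0,0,0,-0.28,0.7,0.52]]'
python3 - <<'E'
from h import *
goal(-76,0,63)
im=vision.capture("scene")[:,:,::-1]
cv2.imwrite("pics/s4.png",cv2.resize(im[160:260,280:390],None,fx=6,fy=6,interpolation=cv2.INTER_CUBIC))
E
```

```text
time_s: 5.92
eef_pos: [489.2, 111.7, 63.6]
ee_rot: [0.64, -0.3, 0.641, 0.301]
force: [-5.3, 2.5, 2.4]
grip_width: 0.516
sign 1 turn [-0.005 -0.001 -0.001] sign -1 turn [ 3.137e+00 -2.000e-03  1.000e-03] 
shift cm [ 0.06  0.02 -0.11] world d [-0.9 -0.7 -0.6] box now [-75.    0.6] z 63.6 F [-5.3  2.5  2.4] g 0.516 t 5.925 j6 -0.89 tilt [[-0.0, -0.77, 0.64], [0.0, 0.64, 0.77], [-1.0, 0.0, -0.0]]
```

View pics/s4.png

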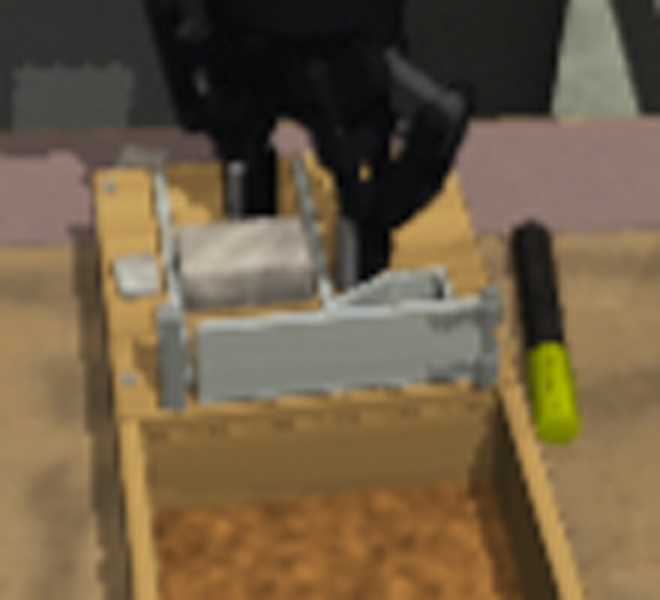

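The block is square again. Pushing on towards the flap.

```bash
python3 -m pendant '[[0,0,0,0,-0.33,0.25,0.52],[0,0,0,0,-0.63,0.5,0.52],[0,0,0,0,-0.92,0.78,0.52],[0,0,0,0,-1.2,1.07,0.52],[0,0,0,0,-1.48,1.35,0.52]]'
python3 - <<'E'
from h import *
goal(-55,-0.5,63)
im=vision.capture("scene")[:,:,::-1]
cv2.imwrite("pics/s5.png",cv2.resize(im[160:260,280:390],None,fx=6,fy=6,interpolation=cv2.INTER_CUBIC))
E
```

```text
time_s: 6.6
eef_pos: [508.2, 112.9, 63.4]
ee_rot: [0.639, -0.299, 0.641, 0.301]
force: [-6.6, 4.7, 2.2]
grip_width: 0.52
sign 1 turn [-0.005 -0.001 -0.003] sign -1 turn [ 3.137e+00 -5.000e-03  2.000e-03] 
shift cm [ 0.04 -0.11  0.03] world d [ 1.  -0.5 -0.4] box now [-55.9   0.1] z 63.4 F [-6.6  4.7  2.2] g 0.52 t 6.6 j6 -0.88 tilt [[-0.0, -0.77, 0.64], [0.0, 0.64, 0.77], [-1.0, 0.0, -0.0]]
```

View pics/s5.png

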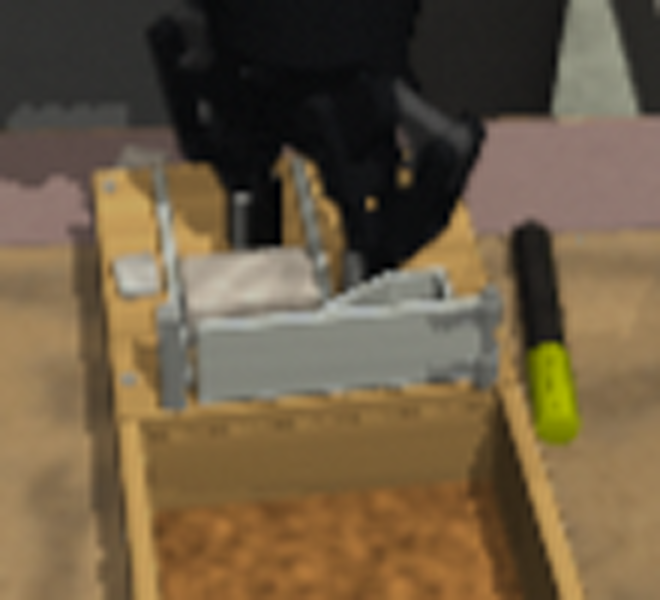

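```bash
python3 -m pendant '[[0,0,0,0,-0.3,0.24,0.52],[0,0,0,0,-0.56,0.45,0.52],[0,0,0,0,-0.81,0.7,0.52],[0,0,0,0,-1.06,0.95,0.52],[0,0,0,0,-1.31,1.2,0.52]]'
python3 - <<'E'
from h import *
goal(-38,-0.5,63)
im=vision.capture("scene")[:,:,::-1]
cv2.imwrite("pics/s6.png",cv2.resize(im[160:260,280:390],None,fx=6,fy=6,interpolation=cv2.INTER_CUBIC))
E
```

```text
time_s: 7.28
eef_pos: [525.8, 109.9, 63.7]
ee_rot: [0.638, -0.301, 0.643, 0.299]
force: [-13.5, -26.0, 9.0]
grip_width: 0.519
sign 1 turn [-0.005 -0.007 -0.   ] sign -1 turn [ 3.136 -0.     0.011] 
shift cm [0.07 0.24 0.34] world d [ 0.3  4.2 -0.7] box now [-38.7  -4.6] z 63.7 F [-13.5 -26.    9. ] g 0.519 t 7.275 j6 -0.88 tilt [[-0.0, -0.77, 0.64], [-0.01, 0.64, 0.77], [-1.0, 0.0, -0.01]]
```

View pics/s6.png

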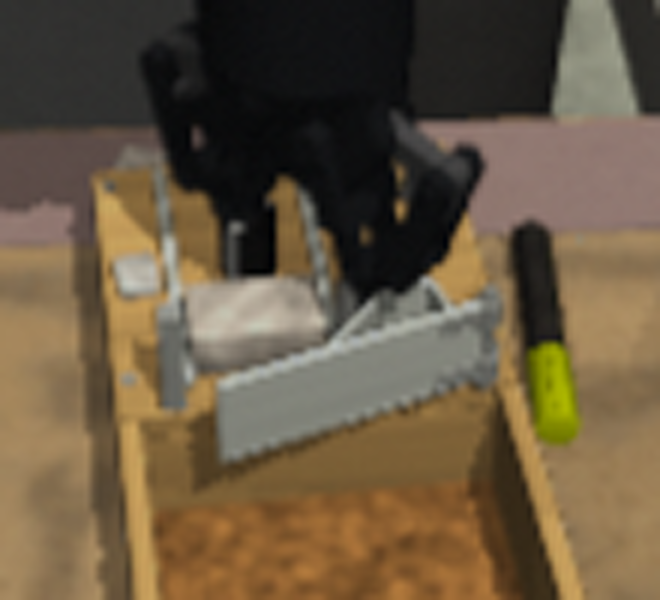

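The flap is opening (free edge at (222,460)), but there is an unexpected sideways force of -26 N in y. I'll look closer before going on.

Run:
```python
from h import *
im=vision.capture("scene")[:,:,::-1]
c=cv2.resize(im[175:245,300:370],None,fx=8.5,fy=8.5,interpolation=cv2.INTER_CUBIC)
c=np.uint8(255*(c/255.)**0.5)
s=sense();print(s["eef_pos"],s["force"],s["wrist_torque"])
cv2.imwrite("pics/s7.png",c)
```

```text
[526.26192729 109.74857296  63.70326057] [-11.5593788  -23.33941415   7.12455346] [-3.09257469  1.52675973 -0.54987234]
```

View pics/s7.png

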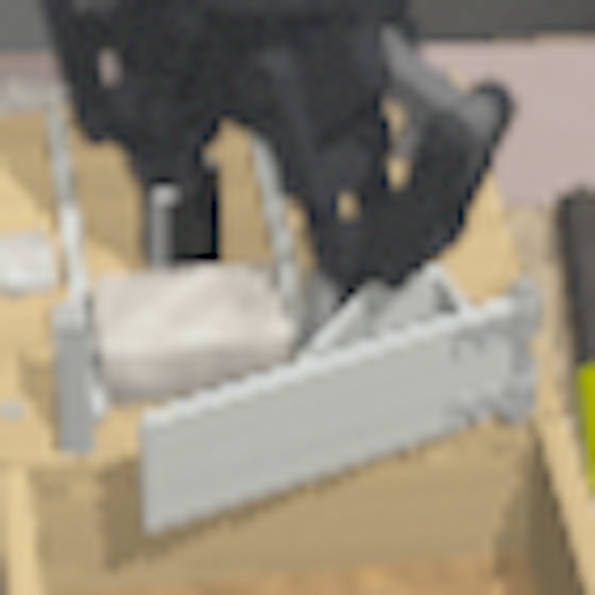

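The contact moment puts the load on the left fingertip. It bears on the plate's slope, where the force line runs nearly through the hinge and wedges. The finger needs to be farther left, on the flat plate. I'll back off and re-plan.

```bash
python3 -m pendant '[[0,0,0,0,0.5,-0.5,0.52],[0,0,0,0,1,-1,0.52],[0,0,0,0,1.5,-1.5,0.52],[0,0,0,0,2,-2,0.6],[0,0,0,0,2.4,-2.4,0.68]]'
python3 - <<'E'
from h import *
goal(-72,4,63)
im=vision.capture("scene")[:,:,::-1]
cv2.imwrite("pics/s8.png",cv2.resize(im[160:260,280:390],None,fx=6,fy=6,interpolation=cv2.INTER_CUBIC))
from plan import *
for g,yr,cut,sh in((58,-24,99,0),(58,-24,-45,8),(58,-24,-35,8),(58,-24,-35,12),(60,-24,-35,12)):
    th=np.pi/4;u=np.array([np.sin(th),np.cos(th)]);v=np.array([np.cos(th),-np.sin(th)]);d=g+14.5;co=7.25*u+11*v;ph=0
    print(g,yr,cut,sh)
    for xr in np.arange(-80,3,2.):
        y=yr-np.clip((xr-cut)/20,0,1)*sh
        cr=np.array([xr,y])-co;cl=cr+d*u;L=rect(cl,u,v,7.25,11)
        def dist(p): return min(segd(L,*s) for s in flap(p))
        while ph<1.95 and dist(ph)<2: ph+=.01
        bl=rect(np.array([max(xr,-46)+15,-24]),np.array([0,1.]),np.array([1.,0]),25,15)
        if xr%6==0: print("%d:%.2f clr%.0f cl%s"%(xr,ph,min(segd(bl,*s) for s in flap(ph))-2,cl.round(0)),end=" ")
    print()
E
```

```text
time_s: 8.0
eef_pos: [492.8, 110.1, 63.9]
ee_rot: [0.64, -0.3, 0.64, 0.3]
force: [-0.1, 0.2, -0.4]
grip_width: 0.68
sign 1 turn [-0.004  0.     0.   ] sign -1 turn [ 3.137  0.    -0.   ] 
shift cm [0.09 0.4  0.34] world d [-1.   5.2 -0.9] box now [-71.5  -1.2] z 63.9 F [-0.1  0.2 -0.4] g 0.68 t 8.0 j6 -0.89 tilt [[0.0, -0.77, 0.64], [0.0, 0.64, 0.77], [-1.0, -0.0, 0.0]]
58 -24 99 0
-78:0.00 clr5 cl[-40.  30.] -72:0.12 clr10 cl[-34.  30.] -66:0.37 clr16 cl[-28.  30.] -60:0.64 clr22 cl[-22.  30.] -54:0.92 clr29 cl[-16.  30.] -48:1.17 clr33 cl[-10.  30.] -42:1.37 clr35 cl[-4. 30.] -36:1.55 clr35 cl[ 2. 30.] -30:1.73 clr36 cl[ 8. 30.] -24:1.90 clr38 cl[14. 30.] -18:1.95 clr38 cl[20. 30.] -12:1.95 clr37 cl[26. 30.] -6:1.95 clr37 cl[32. 30.] 0:1.95 clr37 cl[38. 30.] 
58 -24 -45 8
-78:0.00 clr5 cl[-40.  30.] -72:0.12 clr10 cl[-34.  30.] -66:0.37 clr16 cl[-28.  30.] -60:0.64 clr22 cl[-22.  30.] -54:0.92 clr29 cl[-16.  30.] -48:1.17 clr33 cl[-10.  30.] -42:1.33 clr34 cl[-4. 29.] -36:1.45 clr33 cl[ 2. 26.] -30:1.56 clr33 cl[ 8. 24.] -24:1.67 clr33 cl[14. 22.] -18:1.77 clr34 cl[20. 22.] -12:1.7
[... 570 characters left out ...]
] -60:0.64 clr22 cl[-22.  30.] -54:0.92 clr29 cl[-16.  30.] -48:1.17 clr33 cl[-10.  30.] -42:1.37 clr35 cl[-4. 30.] -36:1.55 clr35 cl[ 2. 30.] -30:1.64 clr34 cl[ 8. 27.] -24:1.71 clr34 cl[14. 23.] -18:1.74 clr34 cl[20. 20.] -12:1.74 clr33 cl[26. 18.] -6:1.74 clr33 cl[32. 18.] 0:1.74 clr33 cl[38. 18.] 
60 -24 -35 12
-78:0.00 clr5 cl[-38.  31.] -72:0.19 clr12 cl[-32.  31.] -66:0.46 clr18 cl[-26.  31.] -60:0.76 clr25 cl[-20.  31.] -54:1.04 clr32 cl[-14.  31.] -48:1.27 clr35 cl[-8. 31.] -42:1.46 clr36 cl[-2. 31.] -36:1.64 clr37 cl[ 4. 31.] -30:1.73 clr36 cl[10. 28.] -24:1.79 clr36 cl[16. 25.] -18:1.81 clr35 cl[22. 21.] -12:1.81 clr34 cl[28. 19.] -6:1.81 clr34 cl[34. 19.] 0:1.81 clr34 cl[40. 19.]
```

View pics/s8.png

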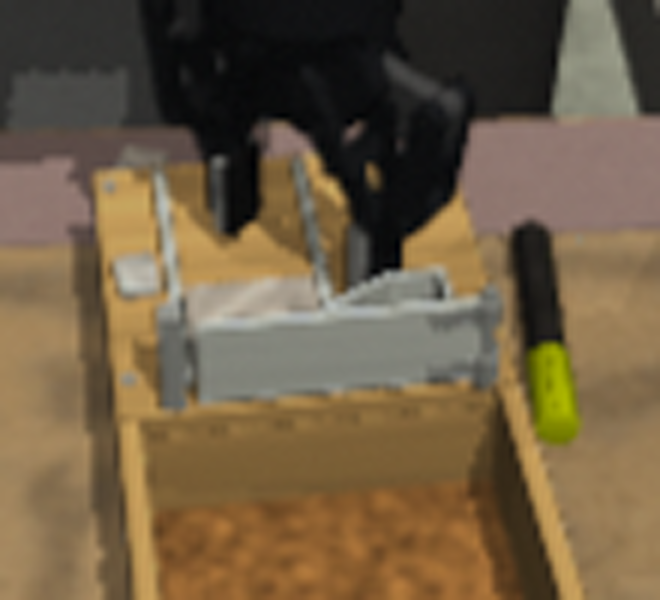

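The flap is shut again and nothing touches. I'll shift left so the front corner of the left finger meets the flat plate, then advance.

```bash
python3 -m pendant '[[0,0,0,0,0.3,0.3,0.68],[0,0,0,0,0.44,0.44,0.68],[0,0,0,0,0,0.88,0.68],[0,0,0,0,-0.4,1.28,0.68],[0,0,0,0,-0.8,1.68,0.68]]'
python3 - <<'E'
from h import *
goal(-37,5,63)
im=vision.capture("scene")[:,:,::-1]
cv2.imwrite("pics/s9.png",cv2.resize(im[160:260,280:390],None,fx=6,fy=6,interpolation=cv2.INTER_CUBIC))
E
```

```text
time_s: 8.68
eef_pos: [509.9, 117.4, 63.5]
ee_rot: [0.639, -0.3, 0.641, 0.3]
force: [-5.3, -6.8, 1.1]
grip_width: 0.68
sign 1 turn [-0.004 -0.002 -0.001] sign -1 turn [ 3.137e+00 -2.000e-03  3.000e-03] 
shift cm [ 0.05 -1.14  1.24] world d [16.7  2.3 -0.5] box now [-53.8   4.4] z 63.5 F [-5.3 -6.8  1.1] g 0.68 t 8.675 j6 -0.87 tilt [[-0.0, -0.77, 0.64], [-0.0, 0.64, 0.77], [-1.0, 0.0, -0.0]]
```

View pics/s9.png

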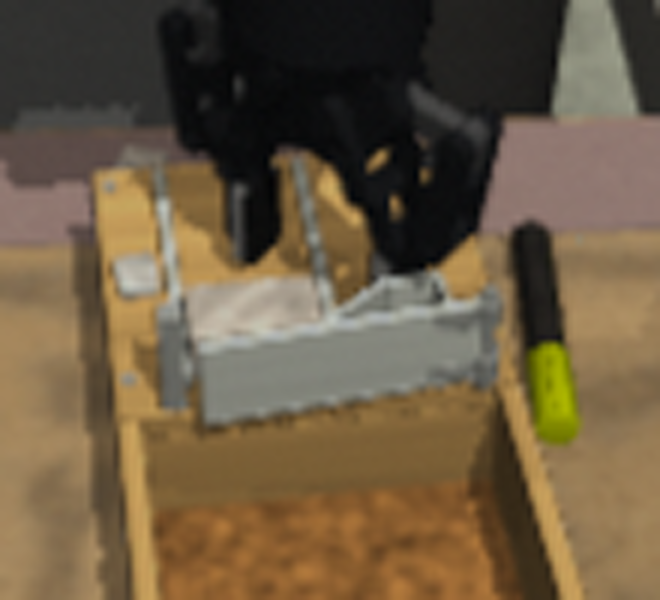

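Run:
```python
from h import *
f=lambda u,v,z:(w2b(back([[ (u+.5)/6-.5+280,(v+.5)/6-.5+160]],z,"scene")[0])).round(1)
print("plate junction",f(378,281,102),"fold",f(437,275,102),"free edge top",f(203,350,102),"hinge side",f(490,300,102))
print("L tip lowest right",f(372,272,68),f(372,272,80),"R tip",f(240,262,68))
s=sense();print(s["wrist_torque"],s["force"])
im=vision.capture("scene")[:,:,::-1]
c=cv2.resize(im[175:235,315:375],None,fx=10,fy=10,interpolation=cv2.INTER_CUBIC)
cv2.imwrite("pics/s10.png",np.uint8(255*(c/255.)**0.45))
```

```text
plate junction [-14.2  17.7] fold [-14.6  39.3] free edge top [ 14.2 -48.5] hinge side [ 1.6 55.5]
L tip lowest right [-59.5  23.2] [-45.4  20.8] R tip [-72.5 -26.6]
[-0.49616942  0.42123755 -0.04379964] [-2.80370376 -3.18460138  0.25774566]
```

View pics/s10.png

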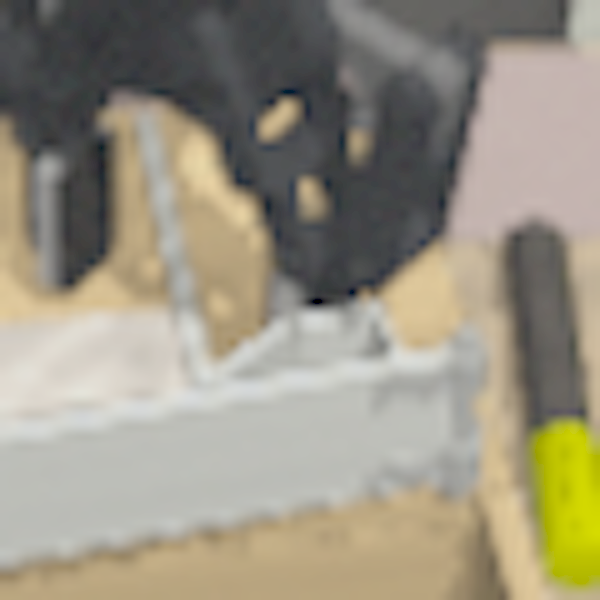

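The left finger's inner corner still meets the plate at its flat/slope ridge (310,300). I'll go about 9 mm further left with a wider opening, which keeps the right finger centred.

```bash
python3 -m pendant '[[0,0,0,0,0.71,-0.71,0.74],[0,0,0,0.1,1.24,-0.18,0.8],[0,0,0,0.1,0.5,0.56,0.8],[0,0,0,0.1,-0.1,1.16,0.8],[0,0,0,0.1,-0.74,1.8,0.8]]'
python3 - <<'E'
from h import *
goal(-35,12,62)
im=vision.capture("scene")[:,:,::-1]
cv2.imwrite("pics/s11.png",cv2.resize(im[160:260,280:390],None,fx=6,fy=6,interpolation=cv2.INTER_CUBIC))
E
```

```text
time_s: 9.4
eef_pos: [525.9, 123.7, 61.8]
ee_rot: [0.637, -0.301, 0.643, 0.299]
force: [-6.5, -17.9, -2.2]
grip_width: 0.8
sign 1 turn [-0.005 -0.009 -0.001] sign -1 turn [ 3.137e+00 -1.000e-03  1.400e-02] 
shift cm [-0.02  0.05  0.37] world d [2.  3.1 0.2] box now [-37.3   9.1] z 61.8 F [ -6.5 -17.9  -2.2] g 0.8 t 9.4 j6 -0.86 tilt [[-0.01, -0.77, 0.64], [-0.01, 0.64, 0.77], [-1.0, 0.0, -0.01]]
```

View pics/s11.png

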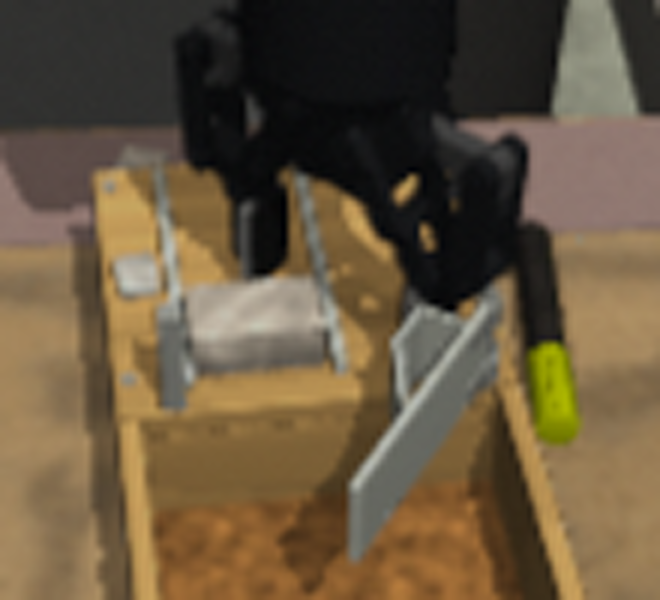

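The flap is open about 1 rad, the block is square and clear, and the free edge is at (355,555). I'll keep advancing while easing slightly right.

```bash
python3 -m pendant '[[0,0,0,0,-0.35,0.2,0.8],[0,0,0,0,-0.65,0.48,0.8],[0,0,0,0,-0.95,0.75,0.8],[0,0,0,0,-1.22,1.03,0.8],[0,0,0,0,-1.5,1.3,0.8]]'
python3 - <<'E'
from h import *
goal(-17,10,62)
im=vision.capture("scene")[:,:,::-1]
cv2.imwrite("pics/s12.png",cv2.resize(im[160:260,280:390],None,fx=6,fy=6,interpolation=cv2.INTER_CUBIC))
E
```

```text
time_s: 10.07
eef_pos: [541.0, 129.7, 61.2]
ee_rot: [0.634, -0.298, 0.645, 0.304]
force: [-32.9, 7.1, 11.7]
grip_width: 0.799
sign 1 turn [-0.001 -0.01  -0.014] sign -1 turn [ 3.141 -0.022  0.015] 
shift cm [-0.09 -0.58  0.07] world d [ 5.  -3.2  0.8] box now [-21.6  13.6] z 61.2 F [-32.9   7.1  11.7] g 0.799 t 10.075 j6 -0.86 tilt [[-0.02, -0.77, 0.64], [0.0, 0.64, 0.77], [-1.0, 0.01, -0.01]]
```

View pics/s12.png

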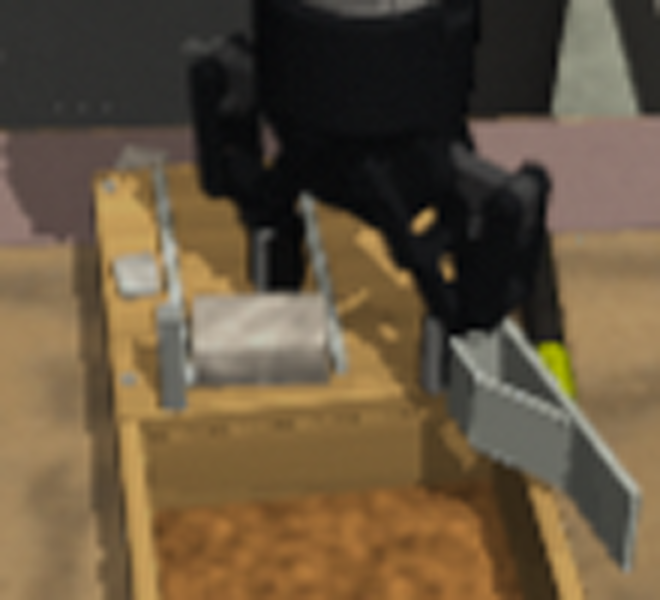

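The flap reached its stop and the finger is jammed against it (-33 N in x): too far left now. I'll back off, come right and narrow the opening a bit, then go on.

```bash
python3 -m pendant '[[0,0,0,0,0.7,-1.1,0.8],[0,0,0,0,0.64,-1.2,0.72],[0,0,0,0,0.64,-1.2,0.72],[0,0,0,0,0.35,-0.91,0.72],[0,0,0,0,0.07,-0.63,0.72]]'
python3 - <<'E'
from h import *
goal(-18,6,62)
im=vision.capture("scene")[:,:,::-1]
cv2.imwrite("pics/s13.png",cv2.resize(im[160:260,280:390],None,fx=6,fy=6,interpolation=cv2.INTER_CUBIC))
E
```

```text
time_s: 10.75
eef_pos: [539.3, 126.3, 62.1]
ee_rot: [0.637, -0.299, 0.642, 0.304]
force: [-21.3, 17.6, 9.4]
grip_width: 0.722
sign 1 turn [-0.001 -0.003 -0.009] sign -1 turn [ 3.14  -0.015  0.004] 
shift cm [ 0.01 -0.72  0.1 ] world d [ 6.1 -3.8 -0.1] box now [-23.8  10.4] z 62.1 F [-21.3  17.6   9.4] g 0.722 t 10.75 j6 -0.87 tilt [[-0.01, -0.77, 0.64], [0.0, 0.64, 0.77], [-1.0, 0.01, -0.0]]
```

View pics/s13.png

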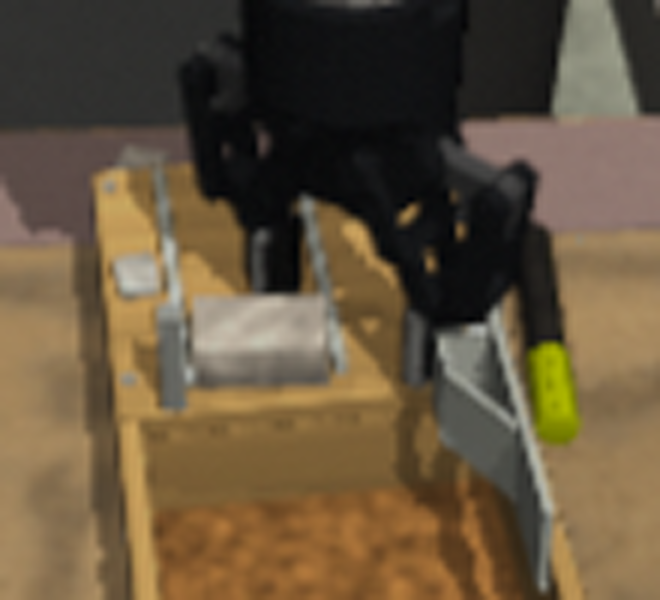

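The front of the finger has hooked outside the plate's fold edge, seen at (440,330). I'll retreat about 15 mm and slide right at a smaller opening, so the finger's back face bears on the flat plate.

```bash
python3 -m pendant '[[0,0,0,0,0.7,-0.6,0.72],[0,0,0,0,1.2,-1.07,0.72],[0,0,0,0,0.7,-1.56,0.6],[0,0,0,0,0.05,-1.36,0.55],[0,0,0,0,0.05,-1.36,0.55]]'
python3 - <<'E'
from h import *
goal(-31.6,-3.2,62.5)
im=vision.capture("scene")[:,:,::-1]
cv2.imwrite("pics/s14.png",cv2.resize(im[160:260,280:390],None,fx=6,fy=6,interpolation=cv2.INTER_CUBIC))
E
```

```text
time_s: 11.42
eef_pos: [534.4, 112.2, 63.0]
ee_rot: [0.641, -0.3, 0.64, 0.3]
force: [-1.8, -3.4, 3.2]
grip_width: 0.55
sign 1 turn [-0.006  0.001  0.001] sign -1 turn [ 3.136e+00  2.000e-03 -1.000e-03] 
shift cm [ 0.05  0.12 -0.12] world d [-1.7 -0.2 -0.5] box now [-29.9  -3.2] z 63.0 F [-1.8 -3.4  3.2] g 0.55 t 11.425 j6 -0.88 tilt [[0.0, -0.77, 0.64], [-0.0, 0.64, 0.77], [-1.0, -0.0, 0.0]]
```

View pics/s14.png

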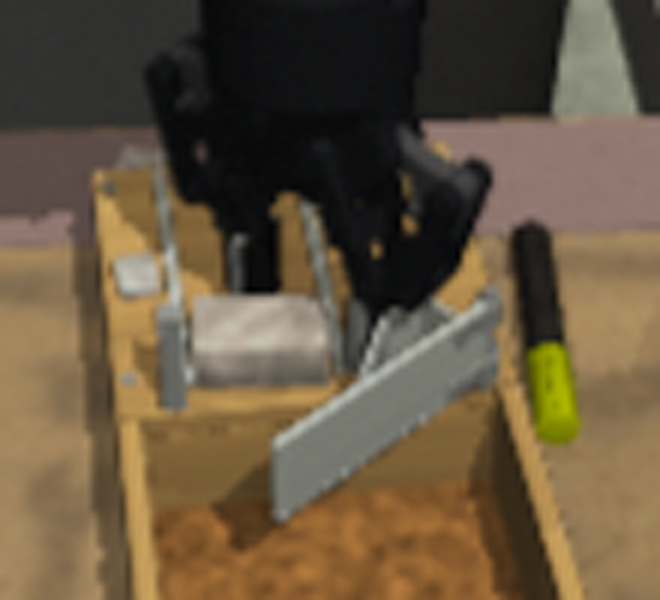

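Now the flap rests open on the left finger with only about 4 N, and the block is square. Advance straight.

```bash
python3 -m pendant '[[0,0,0,0,-0.25,0.25,0.55],[0,0,0,0,-0.5,0.5,0.55],[0,0,0,0,-0.7,0.71,0.55],[0,0,0,0,-0.85,0.86,0.55],[0,0,0,0,-0.99,1,0.55]]'
python3 - <<'E'
from h import *
goal(-16,-3.2,62.5)
im=vision.capture("scene")[:,:,::-1]
cv2.imwrite("pics/s15.png",cv2.resize(im[160:260,280:390],None,fx=6,fy=6,interpolation=cv2.INTER_CUBIC))
E
```

```text
time_s: 12.1
eef_pos: [546.7, 113.5, 62.6]
ee_rot: [0.639, -0.3, 0.641, 0.3]
force: [-5.5, -4.9, 1.7]
grip_width: 0.547
sign 1 turn [-0.004 -0.003 -0.001] sign -1 turn [ 3.137e+00 -2.000e-03  4.000e-03] 
shift cm [ 0.01 -0.12  0.1 ] world d [ 1.5 -0.  -0.1] box now [-17.5  -3. ] z 62.6 F [-5.5 -4.9  1.7] g 0.547 t 12.1 j6 -0.88 tilt [[-0.0, -0.77, 0.64], [-0.0, 0.64, 0.77], [-1.0, 0.0, -0.0]]
```

View pics/s15.png

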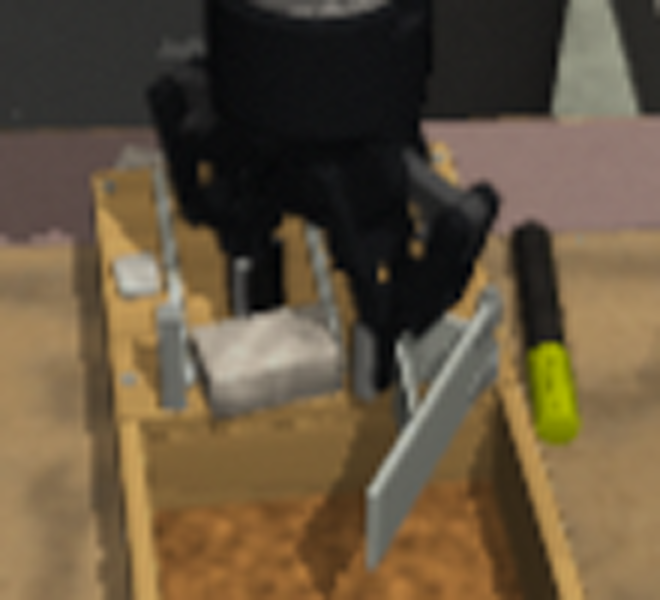

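The flap is at about 1.05 rad, but the block is yawing (right side ahead) because the push is right of centre. I'll back off slightly, shift left and push on its left half to square it.

```bash
python3 -m pendant '[[0,0,0,0,0.71,0,0.5],[0,0,0,0,0.71,0,0.48],[0,0,0,0,0.55,0.16,0.48],[0,0,0,0,0.38,0.33,0.48],[0,0,0,0,0.22,0.49,0.48]]'
python3 - <<'E'
from h import *
goal(-14,1.8,62.5)
im=vision.capture("scene")[:,:,::-1]
cv2.imwrite("pics/s16.png",cv2.resize(im[160:260,280:390],None,fx=6,fy=6,interpolation=cv2.INTER_CUBIC))
E
```

```text
time_s: 12.78
eef_pos: [549.9, 116.6, 63.2]
ee_rot: [0.64, -0.301, 0.641, 0.298]
force: [-1.5, -16.2, 3.2]
grip_width: 0.48
sign 1 turn [-0.006 -0.002  0.003] sign -1 turn [3.136 0.005 0.004] 
shift cm [0.07 0.14 0.16] world d [-0.1  2.1 -0.7] box now [-14.1  -0.3] z 63.2 F [ -1.5 -16.2   3.2] g 0.48 t 12.775 j6 -0.87 tilt [[0.0, -0.77, 0.64], [-0.0, 0.64, 0.77], [-1.0, -0.0, -0.0]]
```

View pics/s16.png

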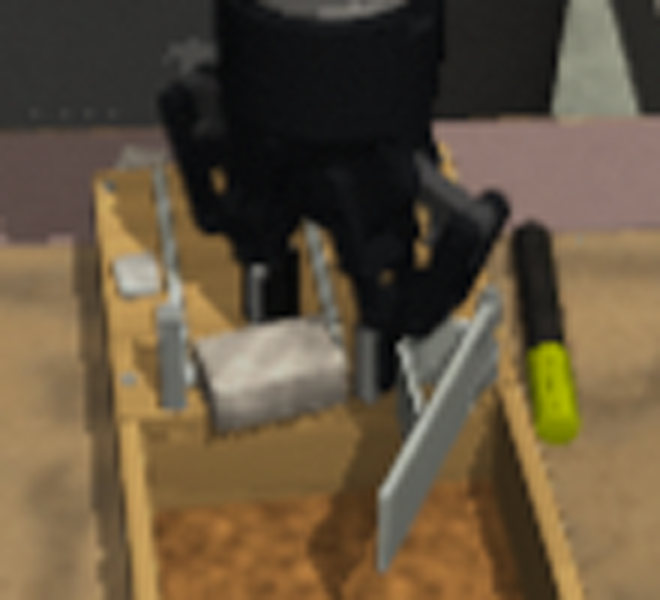

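The block is still about 9° yawed but clear of the flap, with its front over the sill. Roughly 10 mm more takes its centre across, so I'll continue.

```bash
python3 -m pendant '[[0,0,0,0,-0.25,0.32,0.48],[0,0,0,0,-0.53,0.6,0.48],[0,0,0,0,-0.81,0.89,0.48],[0,0,0,0,-1.09,1.17,0.48],[0,0,0,0,-1.27,1.35,0.48]]'
python3 - <<'E'
from h import *
goal(4,2,62.5)
im=vision.capture("scene")[:,:,::-1]
cv2.imwrite("pics/s17.png",cv2.resize(im[160:260,280:390],None,fx=6,fy=6,interpolation=cv2.INTER_CUBIC))
E
```

```text
time_s: 13.45
eef_pos: [567.4, 121.4, 62.7]
ee_rot: [0.64, -0.3, 0.64, 0.3]
force: [-2.7, -2.5, -0.6]
grip_width: 0.483
sign 1 turn [-0.005 -0.    -0.   ] sign -1 turn [ 3.137e+00 -0.000e+00  1.000e-03] 
shift cm [ 0.02 -0.07 -0.04] world d [ 0.3 -0.8 -0.2] box now [3.8 2.8] z 62.7 F [-2.7 -2.5 -0.6] g 0.483 t 13.45 j6 -0.87 tilt [[-0.0, -0.77, 0.64], [-0.0, 0.64, 0.77], [-1.0, 0.0, -0.0]]
```

View pics/s17.png

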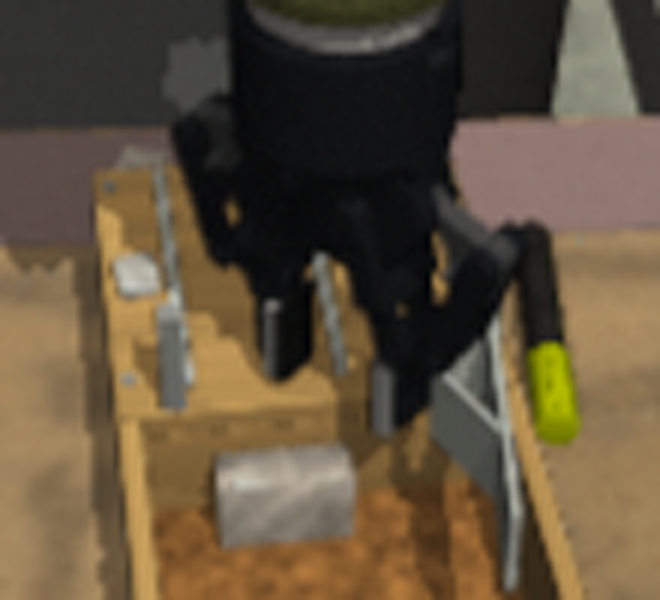

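The block has fallen into the bin (crop 220–355, 450–545) with the flap wide open. I'll retract straight back so the flap follows shut, then lift clear.

```bash
python3 -m pendant '[[0,0,0,0,0.8,-0.8,0.48],[0,0,0,0,1.7,-1.7,0.48],[0,0,0,0,2.8,-2.8,0.48],[0,0,0,0,3.9,-3.9,0.48],[0,0,0,0,5,-5,0.48]]'; python3 -m pendant '[[0,0,0,-2,0,0,0.48],[0,0,0,-5,0,0,0.48],[0,0,0,-9,0,0,0.48],[0,0,0,-13,0,0,0.48],[0,0,0,-15,0,0,0.48]]'
python3 - <<'E'
from h import *
goal(4,2,62.5)
im=vision.capture("scene")[:,:,::-1]
cv2.imwrite("pics/s18.png",cv2.resize(im[160:260,280:390],None,fx=6,fy=6,interpolation=cv2.INTER_CUBIC))
im=vision.capture("top")[:,:,::-1]
cv2.imwrite("pics/t18.png",cv2.resize(im[110:290,240:380],None,fx=3.3,fy=3.3,interpolation=cv2.INTER_CUBIC))
E
```

```text
time_s: 14.12
eef_pos: [496.7, 115.4, 63.0]
ee_rot: [0.641, -0.3, 0.64, 0.3]
force: [0.3, 0.1, 0.2]
grip_width: 0.479
time_s: 14.75
eef_pos: [497.6, 115.5, 215.2]
ee_rot: [0.642, -0.301, 0.639, 0.3]
force: [0.6, 0.1, -0.3]
grip_width: 0.474
sign 1 turn [-0.004  0.003  0.003] sign -1 turn [ 3.137  0.005 -0.005] 
shift cm [15.3  -5.02  4.82] world d [  70.1    5.1 -152.7] box now [-66.3   3.7] z 215.2 F [ 0.6  0.1 -0.3] g 0.474 t 14.75 j6 -0.88 tilt [[0.0, -0.77, 0.64], [0.0, 0.64, 0.77], [-1.0, -0.0, 0.0]]
```

View pics/s18.png

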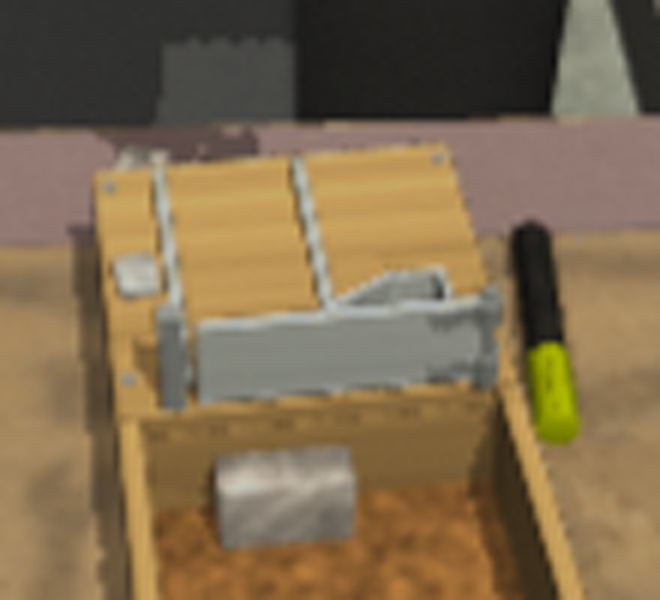

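View pics/t18.png

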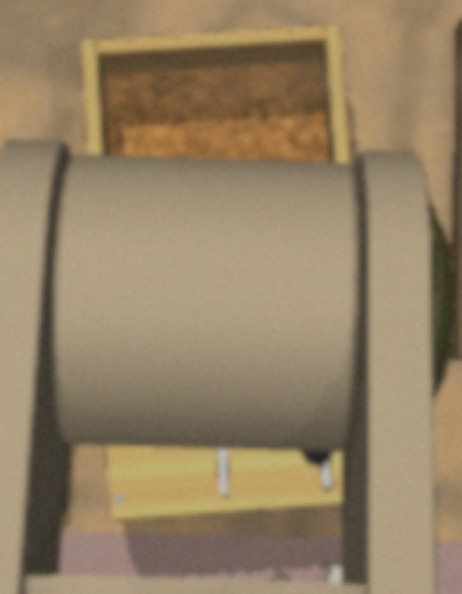

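The flap is shut, and the nut and marker look unmoved. I want to check the block's pose in the bin, since its underside may face the sill wall.

Run:
```python
from h import *
f=lambda u,v,z:(w2b(back([[ (u+.5)/6-.5+280,(v+.5)/6-.5+160]],z,"scene")[0])).round(1)
print("front bottom z10",f(226,547,10),f(352,537,10))
print("front top  z40/30",f(222,490,40),f(352,478,40),f(222,490,30))
print("rear top z40/30",f(218,458,40),f(350,448,40),f(218,458,30),f(350,448,30))
print("sill edge z60",f(145,418,60),f(505,388,60))
im=vision.capture("scene")[:,:,::-1]
c=cv2.resize(im[215:260,300:360],None,fx=12,fy=12,interpolation=cv2.INTER_CUBIC)
cv2.imwrite("pics/s19.png",c)
```

```text
front bottom z10 [ 22.3 -43.7] [23.5  3.5]
front top  z40/30 [ 22.  -44.4] [22.3  3.3] [ 12.2 -43.6]
rear top z40/30 [  5.4 -44.1] [6.8 4.9] [ -4.7 -43.4] [-3.3  6.6]
sill edge z60 [  1.5 -69.9] [ 3.5 62.9]
```

View pics/s19.png

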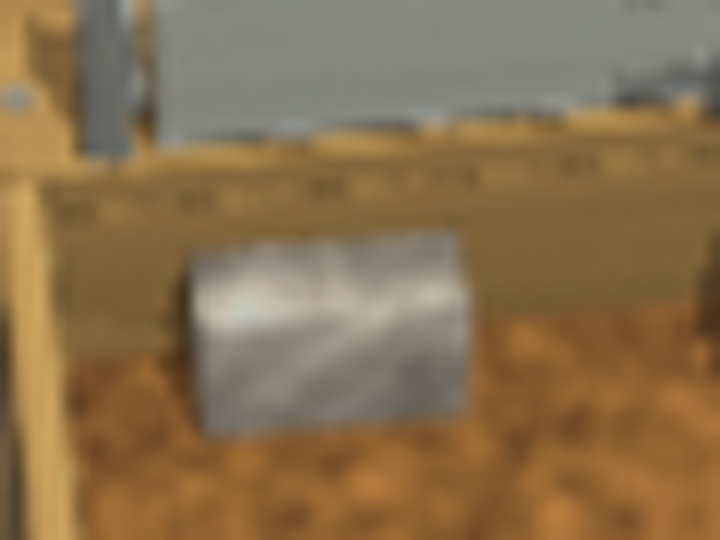

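The block stands on its narrow side (about z 10–40), its back 0–3 mm from the sill wall. Its origin is on the wall side, so x is almost 0, right at the limit. I'll tip it away from the wall from above with the shut fingers, well below the flap.

Run:
```python
from h import *
goal(25,-20,120,deg=0)
```

```text
sign 1 turn [-0.79   0.001  0.002] sign -1 turn [ 2.352e+00  3.000e-03 -1.000e-03] 
shift cm [ 9.34 -8.11  4.83] world d [ 93.5 -14.7 -93.2] box now [-66.7   3.6] z 213.2 F [-0.3  0.3 -0.4] g 0.48 t 14.9 j6 -0.88 tilt [[0.0, -0.77, 0.64], [0.0, 0.64, 0.77], [-1.0, -0.0, 0.0]]
```

```bash
python3 -m pendant '[[-0.16,0,0,0,-1.6,1,0],[-0.32,0,0,0,-3.2,1.9,0],[-0.48,0,0,0,-4.9,2.9,0],[-0.64,0,0,2,-6.5,3.9,0],[-0.79,0,0,5,-8.1,4.8,0]]' 40; python3 -m pendant '[[0,0,0,2,0,0,0],[0,0,0,4,0,0,0],[0,0,0,6,0,0,0],[0,0,0,8,0,0,0],[0,0,0,8,0,0,0]]'
python3 - <<'E'
from h import *
goal(25,-20,44,deg=0)
im=vision.capture("scene")[:,:,::-1]
cv2.imwrite("pics/s20.png",cv2.resize(im[160:260,280:390],None,fx=6,fy=6,interpolation=cv2.INTER_CUBIC))
E
```

```text
time_s: 15.52
eef_pos: [590.4, 100.4, 161.1]
ee_rot: [0.474, -0.525, 0.474, 0.525]
force: [-1.0, 0.7, 0.0]
grip_width: 0.0
time_s: 16.15
eef_pos: [588.5, 100.4, 80.3]
ee_rot: [0.474, -0.522, 0.476, 0.525]
force: [0.1, 1.0, -0.6]
grip_width: -0.003
sign 1 turn [-0.     0.001 -0.005] sign -1 turn [ 3.141e+00 -7.000e-03 -1.000e-03] 
shift cm [ 3.63 -0.24  0.01] world d [  2.3   0.3 -36.3] box now [ 22.7 -20.1] z 80.3 F [ 0.1  1.  -0.6] g -0.003 t 16.15 j6 -1.69 tilt [[-0.0, -1.0, -0.1], [0.0, -0.1, 1.0], [-1.0, 0.0, 0.0]]
```

View pics/s20.png

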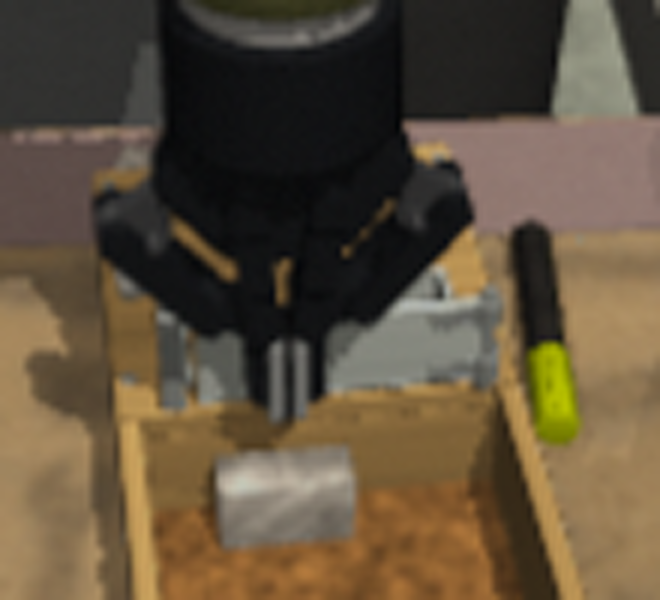

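```bash
python3 -m pendant '[[0,0,0,2,0,0,0],[0,0,0,3.4,0,0,0],[0,0,0,3.7,0,0,0],[0,0,0,3.9,0,0,0],[0,0,0,4.1,0,0,0]]'
python3 - <<'E'
from h import *
goal(25,-20,40,deg=0)
E
```

```text
time_s: 16.82
eef_pos: [590.1, 100.3, 42.2]
ee_rot: [-0.476, 0.524, -0.475, -0.523]
force: [0.1, -0.3, 0.6]
grip_width: -0.0
sign 1 turn [-0.    -0.     0.001] sign -1 turn [3.142e+00 1.000e-03 0.000e+00] 
shift cm [ 0.22 -0.06  0.04] world d [ 0.6  0.5 -2.2] box now [ 24.4 -20.4] z 42.2 F [ 0.1 -0.3  0.6] g -0.0 t 16.825 j6 -1.69 tilt [[0.0, -1.0, -0.1], [0.0, -0.1, 1.0], [-1.0, -0.0, -0.0]]
```

```bash
python3 -m pendant '[[0,0,0,0.1,0,0,0],[0,0,0,0.2,0,0,0],[0,0,0,0.3,0,0,0],[0,0,0,0.35,0,0,0],[0,0,0,0.35,0,0,0]]'
python3 - <<'E'
from h import *
goal(25,-20,40,deg=0)
E
```

```text
time_s: 17.45
eef_pos: [590.7, 100.3, 40.0]
ee_rot: [-0.476, 0.524, -0.475, -0.523]
force: [-2.0, 0.1, 10.5]
grip_width: 0.003
sign 1 turn [ 0.    -0.     0.003] sign -1 turn [-3.142 -0.004 -0.   ] 
shift cm [ 0.   -0.    0.04] world d [-0.   0.4 -0. ] box now [ 25.  -20.4] z 40.0 F [-2.   0.1 10.5] g 0.003 t 17.45 j6 -1.69 tilt [[0.0, -1.0, -0.1], [-0.0, -0.1, 1.0], [-1.0, -0.0, -0.0]]
```

Pressing 10 N on its top at z = 40, which confirms the standing pose. Now I'll drag it inward.

```bash
python3 -m pendant '[[0,0,0,0,-0.5,0,0],[0,0,0,0,-1.0,0,0],[0,0,0,0,-1.5,0,0],[0,0,0,0,-2.0,0,0],[0,0,0,0,-2.4,0,0]]'
python3 - <<'E'
from h import *
goal(25,-20,40,deg=0)
im=vision.capture("scene")[:,:,::-1]
cv2.imwrite("pics/s21.png",cv2.resize(im[160:260,280:390],None,fx=6,fy=6,interpolation=cv2.INTER_CUBIC))
E
```

```text
time_s: 18.08
eef_pos: [613.8, 102.6, 38.0]
ee_rot: [0.475, -0.523, 0.476, 0.524]
force: [-0.1, 0.7, 0.9]
grip_width: 0.001
sign 1 turn [-0.     0.    -0.001] sign -1 turn [ 3.142e+00 -1.000e-03 -0.000e+00] 
shift cm [-0.2   2.31  0.04] world d [-23.1  -1.9   2. ] box now [ 48.1 -20.4] z 38.0 F [-0.1  0.7  0.9] g 0.001 t 18.075 j6 -1.69 tilt [[-0.0, -1.0, -0.1], [0.0, -0.1, 1.0], [-1.0, 0.0, 0.0]]
```

View pics/s21.png

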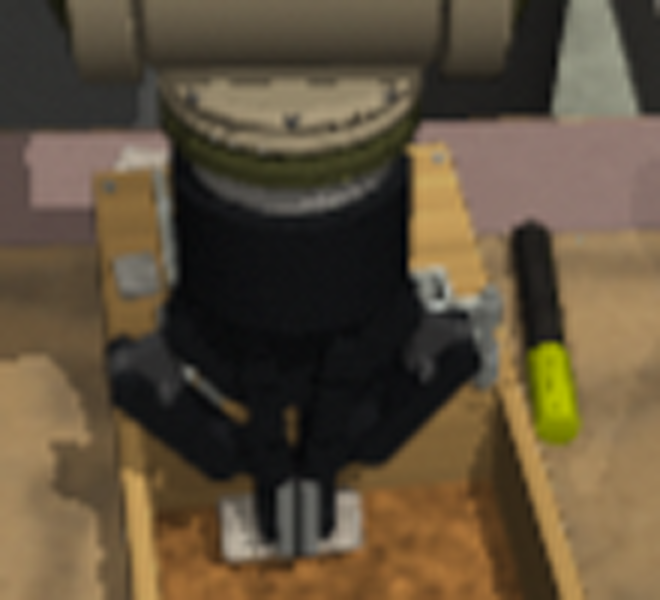

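```bash
python3 -m pendant '[[0,0,0,-3,0,0,0],[0,0,0,-7,0,0,0],[0,0,0,-11,0,0,0],[0,0,0,-14,2,0,0],[0,0,0,-16,5,0,0]]'
python3 - <<'E'
from h import *
s=sense();print(s["force"].round(1),s["eef_pos"].round(0))
im=vision.capture("scene")[:,:,::-1]
cv2.imwrite("pics/s22.png",cv2.resize(im[160:260,280:390],None,fx=6,fy=6,interpolation=cv2.INTER_CUBIC))
E
```

```text
time_s: 18.75
eef_pos: [563.6, 97.7, 199.3]
ee_rot: [-0.476, 0.524, -0.475, -0.523]
force: [-0.2, -0.0, -0.7]
grip_width: 0.001
[-0.2 -0.  -0.7] [564.  98. 199.]
```

View pics/s22.png

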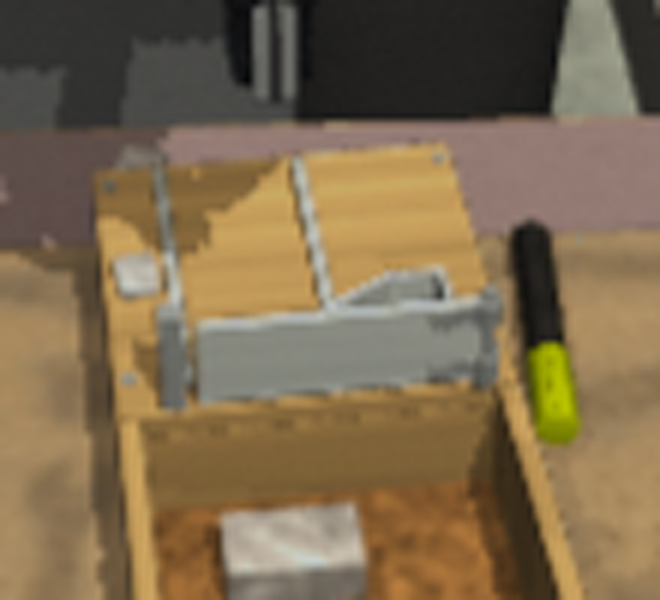

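The block now lies flat, well clear of the sill wall. The flap is shut, and the nut (135,275) and marker are unchanged. Nothing is touched (force about 0), so I'm handing in.

```bash
python3 -c "
from rig import sense,job
s=sense();print(s['time_s'],abs(s['dq']).max(),s['force'])
print(job.finish_job())"
```

```text
18.8 0.04943338317948665 [1.02483318 0.19958147 4.11436348]
the job is handed in; nothing more can be done
None
```

I pushed the block along its lane, over the sill and into the bin while the left finger held the flap open at roughly 1 rad or more. The flap swung shut by itself as I backed out. I handed the job in at 18.8 s; no verdict was reported.

**What went wrong on the way:**
- **Flap finger:** it wedged on the push plate's slope (about 26 N) and later hooked on the plate's fold (about 33 N). I backed off and re-aimed each time.
- **Block in the lane:** it yawed about 9° near the sill. In the pictures it never came near the flap, but I had no direct reading of that contact.
- **Block in the bin:** it first stood on edge, so close to the sill wall that its x was right at the limit. I pressed on its top from above with the shut fingers (about 10 N) and tipped it inward. That was an extra contact inside the bin, not in your description.

**Last checks:** the final picture shows the block flat on the bin floor, the flap as at the start, and the slot nut and marker where they were. The gripper was clear above the box. The last force reading was about 4 N, taken just before the arm had fully settled; the one before it was about 0.

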